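# Stack a three-piece hub on the stepped mandrel and clamp it for tack welding

## Task

Get the aluminium hub ready for tacking: slide its three loose pieces onto the upright stepped mandrel of the fit-up jig, first the wide base flange with the bolt holes, then the tall barrel, then the plain collar, each fully home so that it sits flat on what is below it. Then swing the hold-down arm round by its knob, all the way to its stop, so that its spring foot presses on the collar, and let go. Leave the low tin, the square tube offcut and the pliers beside the jig where they are.

Things in the scene. Friction and masses are not known exactly. Their poses are not given: they have to be found in the camera images.
- base_flange_center (a point): Base flange of the hub: flat plain aluminium ring, 62 mm outside diameter, 36 mm bore, 14 mm thick, with a circle of six small bolt holes; lies flat on the table at the start. This point is its centre, half-way up; z is the ring's axis. The same either way up. About 0.11 kg.
- barrel_center (a point): Barrel of the hub: aluminium tube, 44 mm outside diameter, 26 mm bore, 32 mm tall, standing on end on the table at the start. This point is its centre, half-way up (16 mm above its lower end); z is its axis. The same either way up. About 0.10 kg.
- collar_center (a point): Top collar of the hub: flat plain aluminium ring without bolt holes, 54 mm outside diameter, 18 mm bore, 12 mm thick; lies flat on the table at the start. This point is its centre, half-way up; z is its axis. The same either way up. About 0.08 kg.
- jig: Fit-up jig, fixed to the table: dark steel plate 80 x 155 x 12 mm with an upright stepped steel mandrel, 74 mm high over the table, and 90 mm from it the round post (about 36 mm wide) of a swinging hold-down arm. Origin: on the mandrel's axis at table height; z up; y points from the post to the mandrel. With all home the flange spans 20 to 34 mm, the barrel 34 to 66 mm and the collar 66 to 78 mm above the table.
- flange_seat (a point): On the mandrel's axis, 20 mm above the table: top of the 50 mm wide round shoulder on which the base flange comes to rest. Above the table the mandrel is 34 mm in diameter up to 30 mm, 24 mm up to 60 mm and 16 mm up to its tip at 74 mm; the top 3 to 4 mm of each step taper. Each piece's bore is 2 mm wider than its own step.
- hold_down (a joint): Hinge of the hold-down arm about the post's upright axis, rad: 0 = closed on its stop, arm over the mandrel; grows as it swings open, clockwise from above (to the jig's +x), limit 2.0. Starts open, stays where left; 1 to 2 N at the knob moves it, up to 10 N as the spring foot rides onto the collar. The arm is a flat bar, underside 83 mm, top 93 mm above the table.
- knob_grip (a point): Grip point of the upright round black knob at the free end of the hold-down arm, on the knob's axis 117 mm above the table, 120 mm from the hinge axis. The knob is 21 to 25 mm in diameter, from 95 to 135 mm above the table, fixed to the arm, and moves in a level arc with it. y points from the hinge axis to the knob.
- foot: Round brass spring foot under the hold-down arm, 40 mm wide with a bevelled rim, 90 mm from the hinge axis. Origin: centre of its underside, which hangs 75.5 mm above the table until it slides onto the collar of a fully seated stack, which lifts it 2.5 mm against its spring (about 5 N).
- paste_tin: Bystander: low round tin with a slip lid, 68 mm wide, 35 mm high. Origin: centre of its underside.
- tube_offcut: Bystander: short square aluminium tube offcut lying on its side, 40 x 90 x 40 mm. Origin: centre of its underside.
- pliers: Bystander: pliers lying flat, 58 x 174 x 16 mm. Origin: centre of the underside.
There are look-alikes about, which are no part of the job. Of the things that look like the part that bears barrel_center, the largest one is meant.

How it is judged:
On the way, in this order (a step that is already met when the one before it is completed fails the run):
1. the base flange is home on the mandrel (horizontal distance between base_flange_center and flange_seat below 0.003 m and z of base_flange_center in the frame of flange_seat between 0.005 and 0.009 m and angle between the z axis of base_flange_center and the z axis of flange_seat, either way round below 0.07 rad), for 0.2 s.
2. the barrel is home on the base flange (all of step 1 and horizontal distance between barrel_center and flange_seat below 0.003 m and z of barrel_center in the frame of flange_seat between 0.028 and 0.032 m and angle between the z axis of barrel_center and the z axis of flange_seat, either way round below 0.07 rad), for 0.2 s.
3. the collar is home on the barrel (all of step 2 and horizontal distance between collar_center and flange_seat below 0.003 m and z of collar_center in the frame of flange_seat between 0.05 and 0.054 m and angle between the z axis of collar_center and the z axis of flange_seat, either way round below 0.07 rad), for 0.2 s.
4. the hold-down arm is closed and its foot presses on the collar (value of joint hold_down below 0.12 rad and contact force between foot and collar above 1.5 N), for 0.2 s.
At the end, for the whole second after the job is handed in: Flange, barrel and collar are at rest on the mandrel in that order, each centred within 3 mm, level within 0.07 rad and within 2 mm of its seated height (centres 7, 30, 52 mm above flange_seat); the arm is within 0.12 rad of its stop and its foot presses the collar with over 1.5 N (all of step 3 and all of step 4 and linear speed of each of base_flange, barrel, collar below 0.02 m/s); the robot touches nothing.
It fails at once if the tin, the tube offcut or the pliers were moved by more than 25 mm (distance of any of paste_tin, tube_offcut, pliers from where it was at the start of the episode above 0.025 m).
It also fails if it takes over 72 s, if anything falls off the work surface, if the arm or the gripper's body presses on something with over 40 N, if the wrist force passes 120 N, or if a joint passes its speed limit or range.

## Robot

A 7-joint arm with a two-finger parallel gripper is mounted at the origin on the work surface; the furniture and walls round the work are solid. World frame = base frame: x ahead of the robot, y to its left, z up, the work surface at z = 0. Lengths are in m, angles in rad, forces in N, time in s.
With the tool pointing down it reaches from about 0.425 to 0.925 m from the base axis. Payload 6.8 kg.
Tool frame: the origin (TCP) lies on the centre line of the jaws, within the pads' length; the fingertips stand 14 mm ahead of it and the grasp point (between the pads) lies 5 mm behind it; z points along the fingers, x is the direction in which the jaws open and shut, and the axes are right-handed (so a half turn about z gives the same grasp; the last joint's range is limited). The gripper opens to 88 mm and grips with 3 to 60 N. Pads are 20 mm wide; open, the fingers measure 115 mm over their backs; the gripper's body (75 mm by 178 mm) begins 61 mm behind the grasp point.
Start: joints at [-1.228, 0.477, 0.022, 1.555, -0.011, 1.109, -0.083], TCP at [0.294, 0.608, 0.237] pointing down, gripper open.
Joint ranges: [-2.96, 2.96], [-0.34, 2.1], [-1.41, 1.46], [0.24, 2.44], [-1.37, 4.51], [0.17, 1.92], [-2.96, 2.96]. Speed limits (rad/s): [2.39, 2.39, 3.14, 3.14, 3.14, 3.14, 3.14].

## Interface

Orientations are given as a rotation vector (axis times angle).
In Python, from bench import manip gives the robot as it stands.
- The arm moves only by the tool drive_tool, never from a script. Its argument "plan" is a list of rows, each an object with "travel": the shift along the world's x, y, z in m, a list of three; "spin": the turn about the world's z in degrees. In form: [{"travel": [tx, ty, tz], "spin": spin}, ...]. A call has 1 to 12 rows; each row is the pose to reach, as a shift and turn from the pose commanded when the call began; what a row does not reach only later rows make up. A row lasts 1/8 s, in which the tool goes at most 62.5 mm and 10.7 degrees, less where a joint would pass 70% of its speed; a pose out of reach is approached as far as the arm can. A call with a gripper value outside its range is refused whole. "gripper" is the opening, from -1 (shut) to 1 (fully open), set as the call begins (left out, the last holds). The fingers move at their own pace and stop on an object; the grip force is fixed at half the most. Time passes only in rows, so rows that repeat a pose let the fingers close. It gives the time, the measured TCP pose, the force and the opening at its end, in the units of the state.
- manip.observe(): the state, without advancing time (a new reading comes with each control period).
- manip.camera(name): name is "scene" or "top" or "wrist"; returns a dict with "pixels" (384x512x3 uint8, blue, green, red), "intrinsics" (3x3 intrinsics, pixels), "R" (3x3) and "t" (3): a world point X has camera coordinates R X + t. Camera axes: x right, y down, z forward; pixel columns grow to the right and rows downward; lengths in m; the calibration is good to about 2 mm. A picture is of the moment at which its call begins. There is no depth.
- manip.sign_off(): hands the job in, once; it reports no verdict.
The state is a dict: "time": time; "joint_pos": joint angles; "qvel": joint speeds; "effort": joint torques, N m; "eef_pos": TCP position; "tcp_rot": TCP orientation; "force": force on the tool from outside, world axes, zero at the start; "torque": the same for the moment, N m; "width": finger opening in m.
Only numpy, scipy, OpenCV 4.12 (cv2) and the standard library are available. Lean on these libraries where they do the work, as an engineer would, in place of code of your own. Each camera call takes 0.05 s, during which the arm holds its last target.

## Working session

There is one attempt and no reset: what is moved stays moved. The work goes in short steps, Python scripts to look and compute and a tool call to move; the robot and the scene stay as the last step left them, time stands still between calls to the robot, and variables do not carry over. Pictures are saved under pics/ and viewed, and the job is handed in when it is done.

Besides the shell and the picture viewer there is one more tool, called after "Emit:" as name([rows], argument=value, ...), one row to a line, values as JSON. drive_tool: Moves the arm, as the interface text tells. Its arguments: {"type":"object","properties":{"plan":{"type":"array"},"gripper":{"type":"number"}},"required":["plan"]}

```bash
mkdir -p pics; ls; python3 - <<'E'
from bench import manip
import cv2, numpy as np
s=manip.observe(); print({k:np.round(v,4).tolist() for k,v in s.items()})
for n in ["scene","top","wrist"]:
    c=manip.camera(n); cv2.imwrite(f"pics/{n}0.png",c["pixels"]); np.savez(f"pics/{n}0.npz",**c)
    print(n,c["intrinsics"].tolist(),np.round(c["R"],3).tolist(),np.round(c["t"],3).tolist())
E
```

```text
pics
{'time': 0.0, 'joint_pos': [-1.2281, 0.4778, 0.0223, 1.5565, -0.0115, 1.1093, -0.0831], 'qvel': [0.0002, 0.0002, 0.0011, -0.0005, -0.0001, -0.0009, -0.0001], 'effort': [-0.0012, -58.2835, 1.534, -27.2622, -0.0544, 0.0167, 0.0001], 'eef_pos': [0.2939, 0.607, 0.2357], 'tcp_rot': [2.6608, 1.6682, -0.0024], 'force': [0.1995, 0.1582, 0.4962], 'torque': [-0.028, 0.0215, 0.0285], 'width': 0.0876}
scene [[459.98703619665525, 0.0, 270.2741112429457], [0.0, 459.98703619665525, 195.46719365699727], [0.0, 0.0, 1.0]] [[-0.577, -0.816, -0.022], [-0.507, 0.378, -0.775], [0.641, -0.436, -0.632]] [0.268, 0.265, 1.303]
top [[440.05227112422875, 0.0, 253.77719396674465], [0.0, 440.05227112422875, 189.01645352273067], [0.0, 0.0, 1.0]] [[0.012, -1.0, -0.005], [-0.995, -0.011, -0.101], [0.101, 0.006, -0.995]] [0.036, 0.394, 1.309]
wrist [[280.42715907765916, 0.0, 254.35984288071398], [0.0, 280.42715907765916, 193.9062092815721], [0.0, 0.0, 1.0]] [[0.435, 0.9, -0.0], [0.865, -0.418, 0.278], [0.25, -0.121, -0.961]] [-0.675, -0.035, 0.39]
```

View pics/scene0.png

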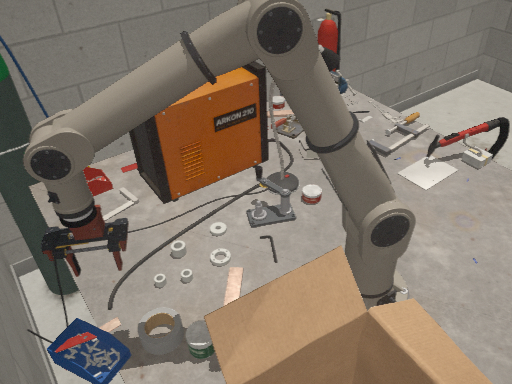

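View pics/top0.png

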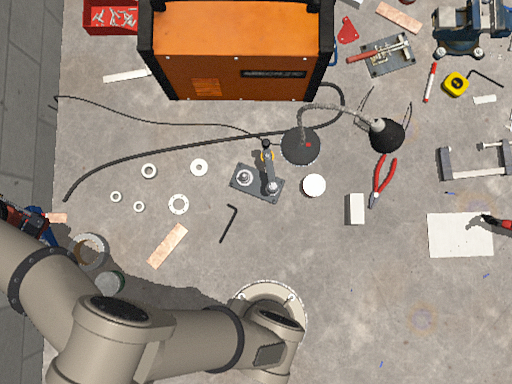

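View pics/wrist0.png

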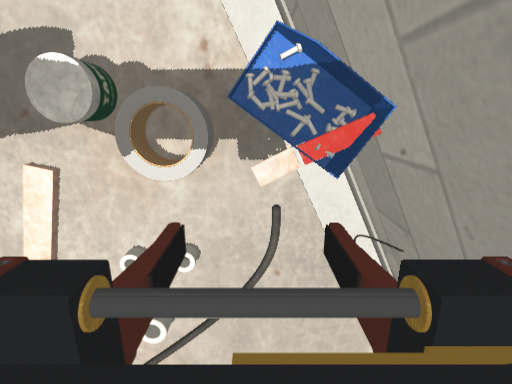

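The scene and top views show the jig near top pixel (257,182) with two posts. The ring with holes is at (178,204), the plain ring at (199,167), and tube candidates are at (149,171), (116,197) and (139,207). Next I'll zoom in.

```bash
python3 - <<'E'
import cv2, numpy as np
c=np.load("pics/top0.npz"); im=c["pixels"]
cv2.imwrite("pics/topz.png",cv2.resize(im[130:230,100:300],None,fx=4,fy=4,interpolation=cv2.INTER_CUBIC))
c=np.load("pics/scene0.npz"); im=c["pixels"]
cv2.imwrite("pics/scz.png",cv2.resize(im[160:300,140:340],None,fx=4,fy=4,interpolation=cv2.INTER_CUBIC))
E
```

```text
(no output)
```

View pics/topz.png

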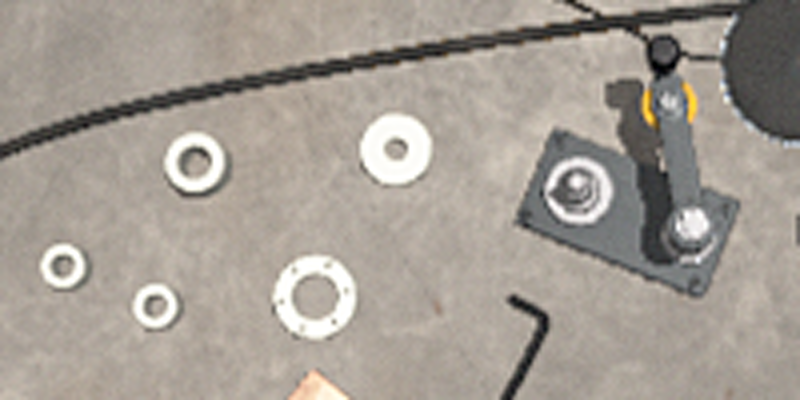

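View pics/scz.png

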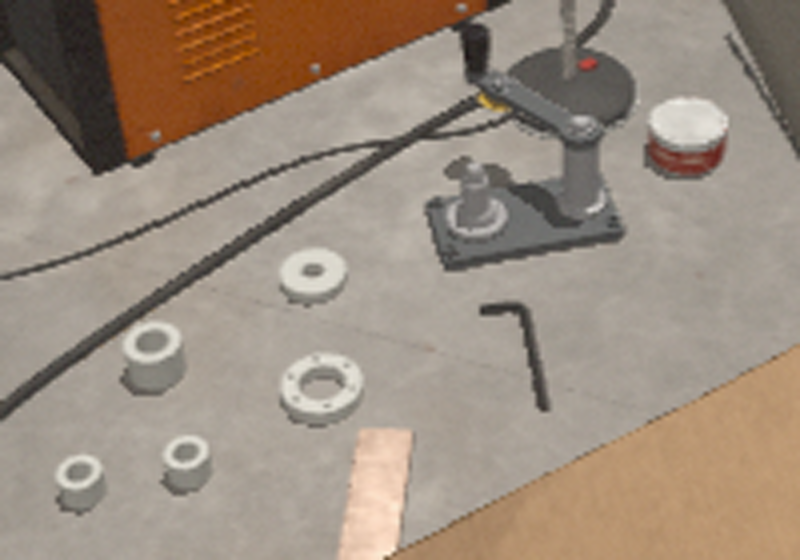

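```bash
cat > h.py <<'E'
import cv2, numpy as np
def unproj(c,uv,z):
    K,R,t=c["intrinsics"],c["R"],c["t"]
    d=R.T@np.linalg.solve(K,[uv[0],uv[1],1.0]); o=-R.T@t
    return o+d*(z-o[2])/d[2]
def proj(c,X):
    p=c["intrinsics"]@(c["R"]@np.asarray(X,float)+c["t"]); return p[:2]/p[2]
def crop(c,box,name,f=4):
    u0,v0,u1,v1=box; cv2.imwrite(f"pics/{name}.png",cv2.resize(c["pixels"][v0:v1,u0:u1],None,fx=f,fy=f,interpolation=cv2.INTER_CUBIC))
E
python3 - <<'E'
from h import *
c=np.load("pics/top0.npz"); im=c["pixels"]
m=(im.min(2)>205).astype(np.uint8)
n,l,st,ce=cv2.connectedComponentsWithStats(m)
for i in range(1,n):
    if st[i,4]>25 and 100<ce[i][0]<300 and 130<ce[i][1]<230:
        cs,_=cv2.findContours((l==i).astype(np.uint8),cv2.RETR_EXTERNAL,cv2.CHAIN_APPROX_NONE)
        (x,y),r=cv2.minEnclosingCircle(cs[0])
        e=cv2.fitEllipse(cs[0])
        print(st[i],ce[i].round(2),np.round(e[0],2),np.round(e[1],1),[unproj(c,e[0],z)[:2].round(4).tolist() for z in (.012,.014,.032)])
g=lambda x,y:(100+x/4-.375,130+y/4-.375)
for nm,p,z in [("mandrel tip",(577,182),.074),("shoulder",(577,190),.02),("post top",(690,226),.1),("knob top",(664,48),.135)]:
    print(nm,unproj(c,g(*p),z).round(4))
c=np.load("pics/scene0.npz")
g=lambda x,y:(140+x/4-.375,160+y/4-.375)
for nm,p,z in [("mandrel tip",(473,168),.074),("shoulder",(476,214),.02),("knob top",(476,28),.135),("flange",(322,380),.014),("collar",(313,268),.012),("barrel",(155,341),.032)]:
    print("scene",nm,unproj(c,g(*p),z).round(4))
E
```

```text
[190 159  18  17 211] [198.55 166.88] [198.54 166.87] [16.4 16.9] [[0.4602, 0.21], [0.4599, 0.2097], [0.4571, 0.2073]]
[141 163  15  15  98] [148.36 169.83] [148.23 169.9 ] [13.2 13.9] [[0.4491, 0.3636], [0.4488, 0.3631], [0.4463, 0.3586]]
[237 170  16  16  73] [245.36 177.05] [244.15 177.24] [14.1 14.4] [[0.4298, 0.0701], [0.4295, 0.0701], [0.4272, 0.0696]]
[271 182   6   7  32] [273.31 185.31] [273.31 185.32] [5.5 6. ] [[0.4059, -0.0189], [0.4057, -0.0188], [0.4037, -0.0181]]
[110 191  11  11  54] [115.24 195.87] [115.21 195.97] [ 9.6 10. ] [[0.3681, 0.4611], [0.3679, 0.4605], [0.3665, 0.4547]]
[168 194  21  21 202] [178.27 203.63] [178.32 203.62] [19.4 19.6] [[0.347, 0.2686], [0.3468, 0.2682], [0.3457, 0.265]]
[133 201  11  11  58] [138.19 205.93] [138.26 205.95] [ 9.7 10.1] [[0.3385, 0.3899], [0.3384, 0.3893], [0.3373, 0.3845]]
mandrel tip [0.428  0.0693 0.074 ]
shoulder [0.4291 0.0708 0.02  ]
post top [ 0.3939 -0.0121  0.1   ]
knob top [0.5147 0.0082 0.135 ]
scene mandrel tip [0.4265 0.0742 0.074 ]
scene shoulder [0.4302 0.0712 0.02  ]
scene knob top [0.5148 0.0086 0.135 ]
scene flange [0.3479 0.2688 0.014 ]
scene collar [0.4622 0.2104 0.012 ]
scene barrel [0.4439 0.3587 0.032 ]
```

Emit:
drive_tool([
  {"travel": [0.053, -0.339, -0.09], "spin": -54},
  {"travel": [0.053, -0.339, -0.09], "spin": -54},
  {"travel": [0.053, -0.339, -0.09], "spin": -54},
  {"travel": [0.053, -0.339, -0.09], "spin": -54},
  {"travel": [0.053, -0.339, -0.09], "spin": -54},
  {"travel": [0.053, -0.339, -0.09], "spin": -54},
  {"travel": [0.053, -0.339, -0.09], "spin": -54},
  {"travel": [0.053, -0.339, -0.09], "spin": -54},
  {"travel": [0.053, -0.339, -0.09], "spin": -54},
], gripper=1)

```text
time: 1.27
eef_pos: [0.3472, 0.2702, 0.147]
tcp_rot: [-3.128, -0.282, -0.001]
force: [0.1, 0.1, -1.5]
width: 0.0876
```

```bash
cat > look.py <<'E'
import sys
from bench import manip
from h import *
from scipy.spatial.transform import Rotation as Ro
tag=sys.argv[1]; names=sys.argv[2:]
s=manip.observe(); r=Ro.from_rotvec(s["tcp_rot"]).as_matrix()
print("t",s["time"],"pos",s["eef_pos"].round(4) if hasattr(s["eef_pos"],"round") else s["eef_pos"],"jaw",np.degrees(np.arctan2(r[1,0],r[0,0])).round(2),"zax",r[:,2].round(3),"F",np.round(s["force"],1),"w",round(float(s["width"]),4))
for n in names:
    c=manip.camera(n); np.savez(f"pics/{tag}_{n}.npz",**c); cv2.imwrite(f"pics/{tag}_{n}.png",c["pixels"])
    print(n,"tcp px",proj(c,s["eef_pos"]).round(1))
E
python3 look.py a wrist top
```

```text
t 1.275 pos [0.3472 0.2702 0.147 ] jaw 10.29 zax [ 0.001  0.001 -1.   ] F [ 0.1  0.1 -1.5] w 0.0876
wrist tcp px [253.1 248.7]
top tcp px [169.  200.2]
```

View pics/a_wrist.png

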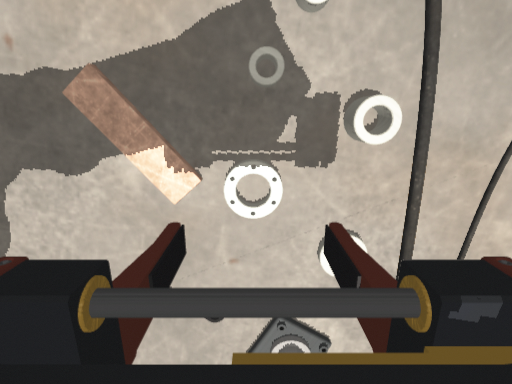

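View pics/a_top.png

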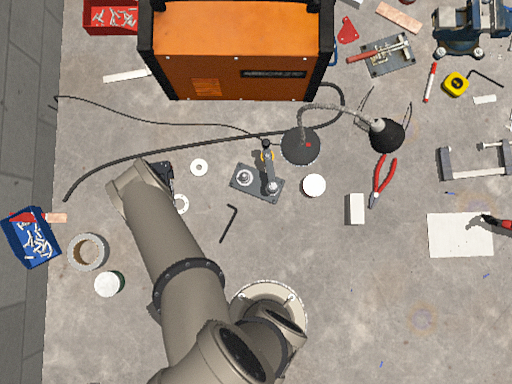

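Wrist view: flange centred at (253,189) with its bolt holes visible, barrel at about (376,119), collar at (343,255), partly behind a finger, and the jig at (290,345). Next I'll measure the flange.

```bash
cat > ring.py <<'E'
from h import *
def ring(c,guess,z,th=None,win=45):
    """bright blob nearest guess -> outer ellipse centre, hull"""
    g=cv2.cvtColor(c["pixels"],cv2.COLOR_BGR2GRAY); u,v=map(int,guess)
    m=np.zeros_like(g); m[max(0,v-win):v+win,max(0,u-win):u+win]=1
    mk=((g>(th or 200))&(m>0)).astype(np.uint8)
    n,l,st,ce=cv2.connectedComponentsWithStats(mk)
    i=1+np.argmax(st[1:,4]); cs,_=cv2.findContours((l==i).astype(np.uint8),cv2.RETR_CCOMP,cv2.CHAIN_APPROX_NONE)
    out=[]
    for k in sorted(cs,key=len,reverse=True)[:2]:
        if len(k)>8:
            e=cv2.fitEllipse(cv2.convexHull(k)) if len(cv2.convexHull(k))>5 else cv2.fitEllipse(k)
            out.append((np.round(e[0],2),np.round(e[1],1),unproj(c,e[0],z).round(4)))
    return out
E
python3 - <<'E'
from ring import *
c=dict(np.load("pics/a_wrist.npz"))
for nm,p,z in [("flange",(253,189),.014),("barrel",(376,119),.032)]:
    for o in ring(c,p,z): print(nm,o)
E
```

```text
flange (array([252.79, 190.4 ]), array([55.3, 59.9]), array([0.3467, 0.2689, 0.014 ]))
flange (array([252.76, 190.38]), array([34.6, 36.3]), array([0.3467, 0.2689, 0.014 ]))
barrel (array([377.65, 119.51]), array([45.6, 51.9]), array([0.4456, 0.3597, 0.032 ]))
barrel (array([377.6 , 119.73]), array([29.4, 33.3]), array([0.4456, 0.3595, 0.032 ]))
```

Emit:
drive_tool([
  {"travel": [-0.0005, -0.0015, -0.06], "spin": 0},
  {"travel": [-0.0005, -0.0015, -0.11], "spin": 0},
  {"travel": [-0.0005, -0.0015, -0.13], "spin": 0},
  {"travel": [-0.0005, -0.0015, -0.13], "spin": 0},
  {"travel": [-0.0005, -0.0015, -0.13], "spin": 0},
])

```text
time: 2.0
eef_pos: [0.3466, 0.2678, 0.0165]
tcp_rot: [-3.129, -0.28, -0.0]
force: [-0.4, -0.1, -0.2]
width: 0.0876
```

Emit:
drive_tool([
  {"travel": [0, 0, 0], "spin": 0},
  {"travel": [0, 0, 0], "spin": 0},
  {"travel": [0, 0, 0], "spin": 0},
  {"travel": [0, 0, 0], "spin": 0},
  {"travel": [0, 0, 0], "spin": 0},
  {"travel": [0, 0, 0], "spin": 0},
], gripper=-1)

```text
time: 2.75
eef_pos: [0.3466, 0.2672, 0.0168]
tcp_rot: [-3.129, -0.278, -0.0]
force: [-1.1, -0.4, 4.1]
width: 0.0618
```

Emit:
drive_tool([
  {"travel": [0, 0, 0.06], "spin": 0},
  {"travel": [0, 0, 0.12], "spin": 0},
  {"travel": [0.025, -0.06, 0.12], "spin": 0},
  {"travel": [0.05, -0.12, 0.12], "spin": 0},
  {"travel": [0.07, -0.17, 0.12], "spin": 0},
  {"travel": [0.082, -0.197, 0.12], "spin": 0},
  {"travel": [0.082, -0.197, 0.12], "spin": 0},
  {"travel": [0.082, -0.197, 0.12], "spin": 0},
  {"travel": [0.082, -0.197, 0.12], "spin": 0},
])

```text
time: 3.88
eef_pos: [0.4281, 0.0713, 0.1365]
tcp_rot: [-3.129, -0.282, 0.001]
force: [0.8, -0.1, -1.0]
width: 0.0622
```

```bash
python3 look.py b wrist top scene
```

```text
t 3.875 pos [0.4281 0.0713 0.1365] jaw 10.3 zax [-0.001  0.    -1.   ] F [ 0.8 -0.1 -1. ] w 0.0622
wrist tcp px [253.  248.7]
top tcp px [242.5 172.1]
scene tcp px [257.6 185.9]
```

View pics/b_wrist.png

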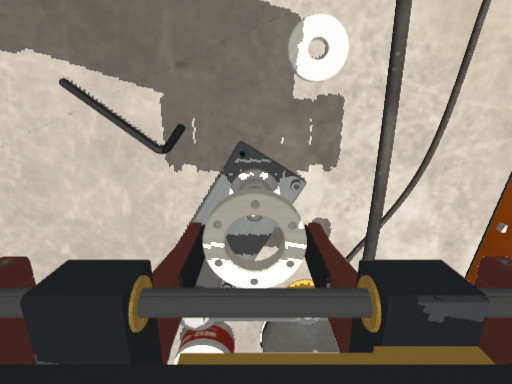

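View pics/b_scene.png

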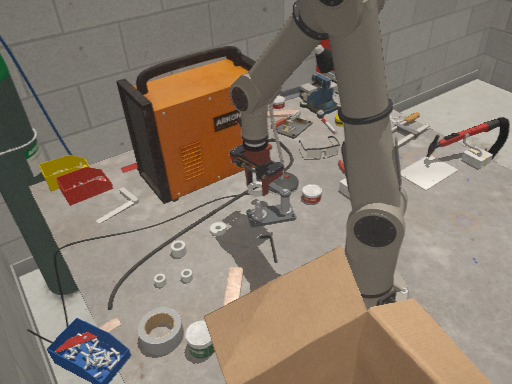

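```bash
python3 - <<'E'
from h import *
c=dict(np.load("pics/b_wrist.npz"))
crop(c,(180,130,330,300),"bz",4)
c=dict(np.load("pics/b_scene.npz"))
crop(c,(220,140,320,240),"bz2",6)
E
```

```text
(no output)
```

View pics/bz.png

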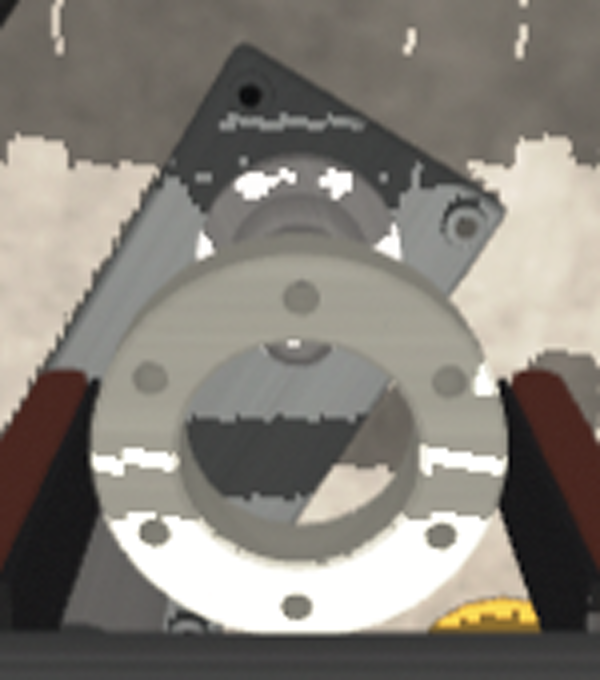

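View pics/bz2.png

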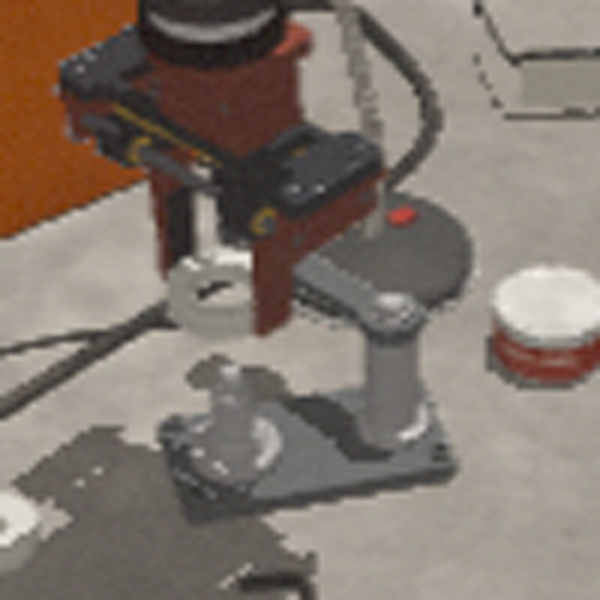

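```bash
cat > ov.py <<'E'
from h import *
def overlay(c,circles,box,name,f=4):
    u0,v0,u1,v1=box
    im=cv2.resize(c["pixels"][v0:v1,u0:u1],None,fx=f,fy=f,interpolation=cv2.INTER_CUBIC)
    for (x,y,z,r,col) in circles:
        a=np.linspace(0,2*np.pi,90)
        p=np.array([proj(c,(x+r*np.cos(t),y+r*np.sin(t),z)) for t in a])
        p=((p-[u0,v0]+.5)*f-.5).round().astype(np.int32)
        cv2.polylines(im,[p],True,col,1)
    cv2.imwrite(f"pics/{name}.png",im)
E
python3 - <<'E'
from ov import *
c=dict(np.load("pics/b_wrist.npz"))
F=(.4281,.0713); M=(.4287,.0705)
overlay(c,[(*F,.1337,.031,(0,0,255)),(*F,.1337,.018,(0,0,255)),(*M,.02,.025,(0,255,0)),(*M,.074,.006,(0,255,0)),(*M,.03,.0155,(255,255,0))],(180,130,330,300),"bo",4)
c=dict(np.load("pics/b_scene.npz"))
overlay(c,[(*F,.1337,.031,(0,0,255)),(*F,.1197,.031,(0,0,255)),(*M,.02,.025,(0,255,0)),(*M,.074,.006,(0,255,0)),(*M,.03,.0155,(255,255,0))],(220,140,320,240),"bo2",6)
E
```

```text
(no output)
```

View pics/bo.png

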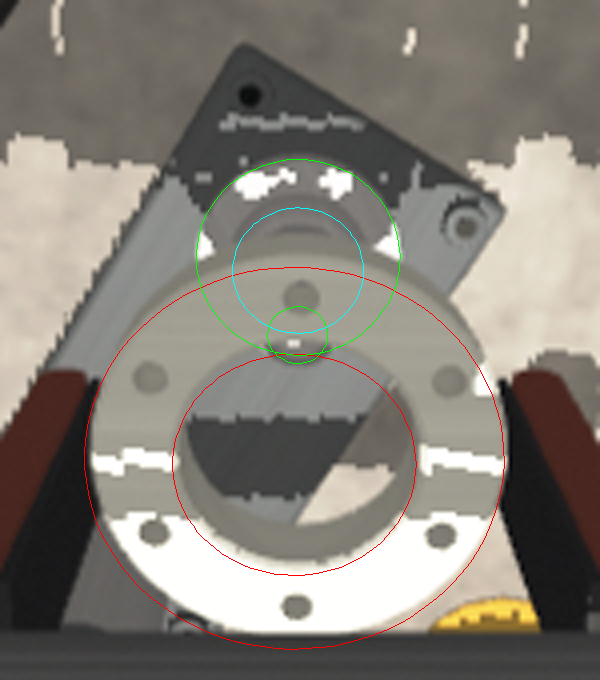

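View pics/bo2.png

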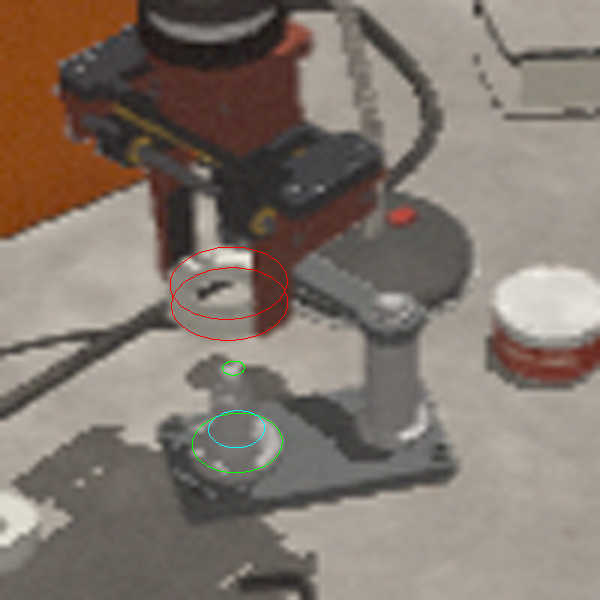

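Emit:
drive_tool([
  {"travel": [0.0005, -0.003, -0.03], "spin": 0},
  {"travel": [0.0005, -0.003, -0.06], "spin": 0},
  {"travel": [0.0005, -0.003, -0.084], "spin": 0},
  {"travel": [0.0005, -0.003, -0.084], "spin": 0},
  {"travel": [0.0005, -0.003, -0.084], "spin": 0},
])

```text
time: 4.65
eef_pos: [0.4295, 0.0673, 0.0533]
tcp_rot: [-3.129, -0.279, -0.001]
force: [0.4, 0.6, -0.3]
width: 0.0622
```

```bash
python3 look.py c wrist; python3 - <<'E'
from ov import *
c=dict(np.load("pics/c_wrist.npz"))
crop(c,(180,170,330,300),"cz",4)
E
```

```text
t 4.65 pos [0.4295 0.0673 0.0533] jaw 10.18 zax [ 0.001  0.    -1.   ] F [ 0.4  0.6 -0.3] w 0.0622
wrist tcp px [253.  248.8]
```

View pics/cz.png

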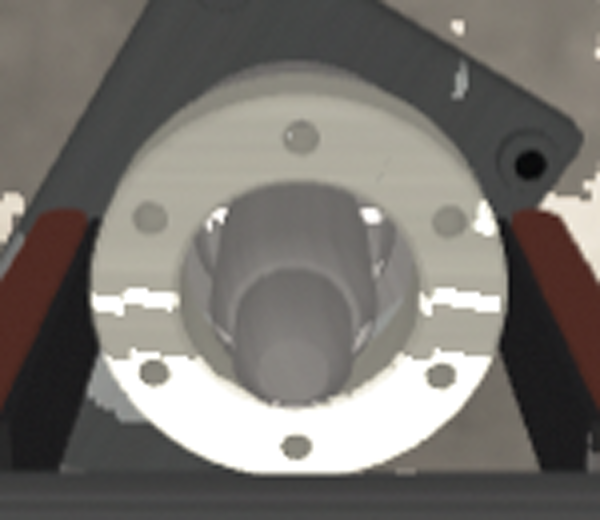

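```bash
python3 - <<'E'
from ov import *
c=dict(np.load("pics/c_wrist.npz"))
T=np.array([.4295,.0673]); j=np.array([.984,.177]); p=np.array([-.177,.984])
F=T+.0006*j+.0022*p; M=(.4285,.0705); print(F)
G=(0,255,0);Rd=(0,0,255)
overlay(c,[(*F,.0505,.031,Rd),(*F,.0505,.018,Rd),(*M,.074,.0055,G),(*M,.07,.008,G),(*M,.06,.0095,G),(*M,.056,.012,G)],(180,170,330,300),"co",4)
E
```

```text
[0.429701 0.069571]
```

View pics/co.png

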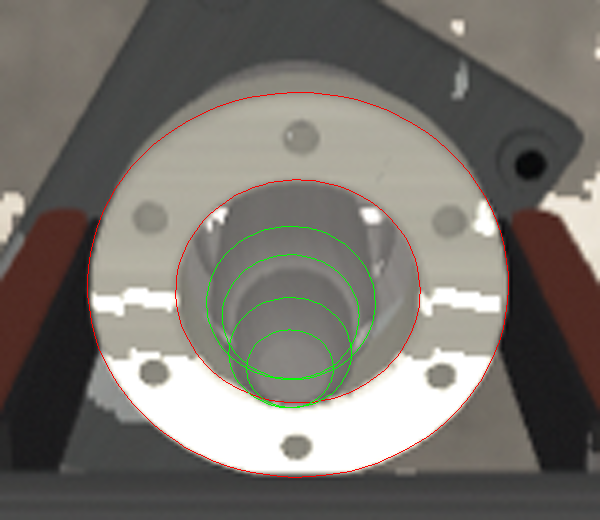

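Emit:
drive_tool([
  {"travel": [-0.0008, 0.001, 0], "spin": 0},
  {"travel": [-0.0008, 0.001, -0.004], "spin": 0},
  {"travel": [-0.0008, 0.001, -0.008], "spin": 0},
  {"travel": [-0.0008, 0.001, -0.011], "spin": 0},
  {"travel": [-0.0008, 0.001, -0.011], "spin": 0},
])

```text
time: 5.32
eef_pos: [0.4281, 0.068, 0.0414]
tcp_rot: [3.129, 0.278, -0.001]
force: [0.4, 0.3, -0.0]
width: 0.062
```

Emit:
drive_tool([
  {"travel": [0, 0, -0.002], "spin": 0},
  {"travel": [0, 0, -0.004], "spin": 0},
  {"travel": [0, 0, -0.004], "spin": 0},
])

```text
time: 5.7
eef_pos: [0.4282, 0.0681, 0.0375]
tcp_rot: [3.129, 0.278, -0.0]
force: [0.5, -1.5, -0.5]
width: 0.0623
```

Emit:
drive_tool([
  {"travel": [0, 0, 0], "spin": 0},
  {"travel": [0, 0, 0], "spin": 0},
  {"travel": [0, 0, 0], "spin": 0},
  {"travel": [0, 0, 0], "spin": 0},
  {"travel": [0, 0, 0.05], "spin": 0},
  {"travel": [0, 0, 0.1], "spin": 0},
  {"travel": [0.005, 0.06, 0.1], "spin": 0},
  {"travel": [0.005, 0.06, 0.1], "spin": 0},
], gripper=1)

```text
time: 6.7
eef_pos: [0.4341, 0.1326, 0.1386]
tcp_rot: [-3.126, -0.289, -0.004]
force: [0.2, -0.0, 0.3]
width: 0.088
```

```bash
python3 look.py d wrist; python3 - <<'E'
from ov import *
c=dict(np.load("pics/d_wrist.npz"))
M=(.4289,.0705); G=(0,255,0);Rd=(0,0,255)
overlay(c,[(*M,.034,.031,Rd),(*M,.074,.0055,G),(*M,.06,.0095,G)],(180,200,330,330),"do",4)
E
```

```text
t 6.7 pos [0.4341 0.1326 0.1386] jaw 10.55 zax [ 0.003  0.003 -1.   ] F [ 0.2 -0.   0.3] w 0.088
wrist tcp px [253.  248.7]
```

View pics/d_wrist.png

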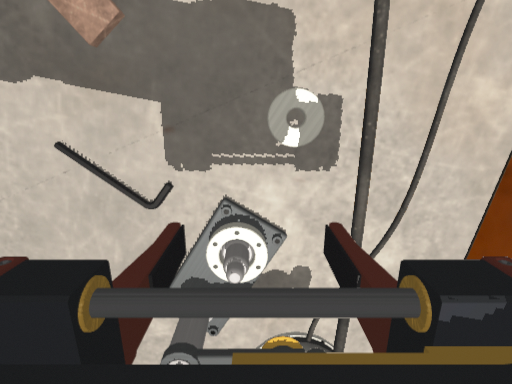

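View pics/do.png

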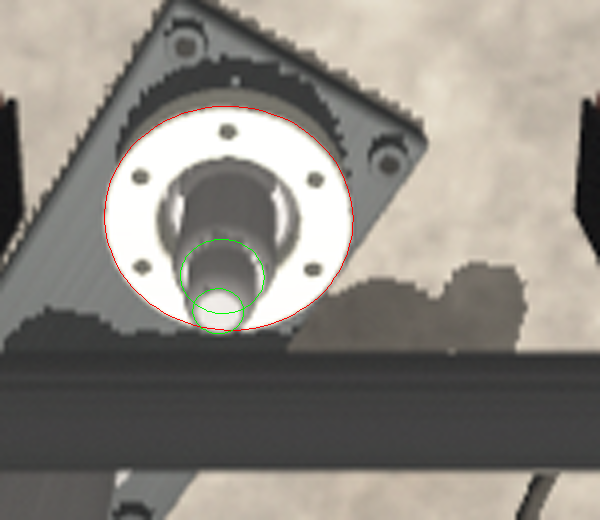

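Emit:
drive_tool([
  {"travel": [0.003, 0.06, -0.02], "spin": 0},
  {"travel": [0.006, 0.12, -0.03], "spin": 0},
  {"travel": [0.009, 0.18, -0.04], "spin": 0},
  {"travel": [0.0115, 0.228, -0.06], "spin": 0},
  {"travel": [0.0115, 0.228, -0.06], "spin": 0},
  {"travel": [0.0115, 0.228, -0.06], "spin": 0},
])

```text
time: 7.5
eef_pos: [0.445, 0.3538, 0.0771]
tcp_rot: [3.127, 0.276, -0.002]
force: [-0.0, -0.6, -0.3]
width: 0.0879
```

```bash
python3 look.py e wrist; python3 - <<'E'
from ring import *
c=dict(np.load("pics/e_wrist.npz"))
uv=proj(c,(.4456,.3597,.032)); print(uv)
for o in ring(c,uv,.032,win=60): print(o)
E
```

```text
t 7.5 pos [0.445  0.3538 0.0771] jaw 10.08 zax [-0.001 -0.002 -1.   ] F [-0.  -0.6 -0.3] w 0.0879
wrist tcp px [253.  248.7]
[255.56838349 212.82507705]
(array([254.83, 232.7 ]), array([ 60.7, 134. ]), array([0.4478, 0.3441, 0.032 ]))
(array([216.02, 215.53]), array([10.7, 11.4]), array([0.4174, 0.3525, 0.032 ]))
```

View pics/e_wrist.png

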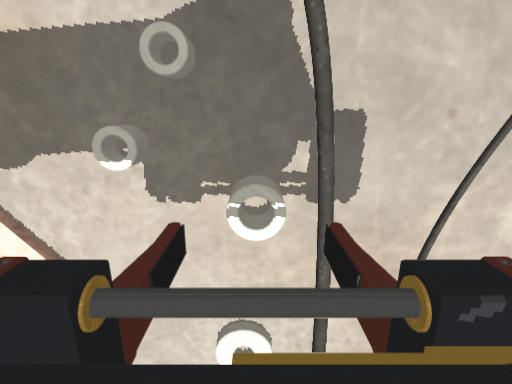

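Emit:
drive_tool([
  {"travel": [0.001, 0.004, 0], "spin": 0},
  {"travel": [0.001, 0.004, 0], "spin": 0},
  {"travel": [0.001, 0.004, 0], "spin": 0},
  {"travel": [0.001, 0.004, -0.03], "spin": 0},
  {"travel": [0.001, 0.004, -0.048], "spin": 0},
  {"travel": [0.001, 0.004, -0.048], "spin": 0},
], gripper=0.32)

```text
time: 8.3
eef_pos: [0.4449, 0.3592, 0.0284]
tcp_rot: [3.127, 0.278, -0.004]
force: [0.8, -0.3, -0.4]
width: 0.0581
```

Emit:
drive_tool([
  {"travel": [0, 0, 0], "spin": 0},
  {"travel": [0, 0, 0], "spin": 0},
  {"travel": [0, 0, 0], "spin": 0},
  {"travel": [0, 0, 0], "spin": 0},
], gripper=-1)

```text
time: 8.8
eef_pos: [0.4462, 0.3604, 0.0304]
tcp_rot: [-3.128, -0.278, -0.001]
force: [-0.2, 0.2, 4.8]
width: 0.0437
```

Emit:
drive_tool([
  {"travel": [0, 0, 0.06], "spin": 0},
  {"travel": [0, -0.02, 0.1], "spin": 0},
  {"travel": [-0.004, -0.08, 0.105], "spin": 0},
  {"travel": [-0.008, -0.14, 0.105], "spin": 0},
  {"travel": [-0.012, -0.2, 0.105], "spin": 0},
  {"travel": [-0.015, -0.255, 0.105], "spin": 0},
  {"travel": [-0.017, -0.29, 0.105], "spin": 0},
  {"travel": [-0.017, -0.29, 0.105], "spin": 0},
  {"travel": [-0.017, -0.29, 0.095], "spin": 0},
  {"travel": [-0.017, -0.29, 0.095], "spin": 0},
  {"travel": [-0.017, -0.29, 0.095], "spin": 0},
])

```text
time: 10.18
eef_pos: [0.4287, 0.0709, 0.1244]
tcp_rot: [3.129, 0.281, -0.001]
force: [-0.6, -0.4, -0.4]
width: 0.0437
```

```bash
python3 look.py f wrist; python3 - <<'E'
from ov import *
c=dict(np.load("pics/f_wrist.npz"))
from bench import manip
s=manip.observe(); T=np.array(s["eef_pos"])
M=(.4289,.0705); G=(0,255,0);Rd=(0,0,255)
crop(c,(180,170,330,310),"fz",4)
overlay(c,[(*T[:2],T[2]+.0016,.022,Rd),(*T[:2],T[2]+.0016,.013,Rd),(*M,.034,.031,G),(*M,.074,.0055,G),(*M,.06,.0095,G)],(180,170,330,310),"fo",4)
E
```

```text
t 10.175 pos [0.4287 0.0709 0.1244] jaw 10.27 zax [-0.001 -0.    -1.   ] F [-0.6 -0.4 -0.4] w 0.0437
wrist tcp px [253.  248.7]
```

View pics/fz.png

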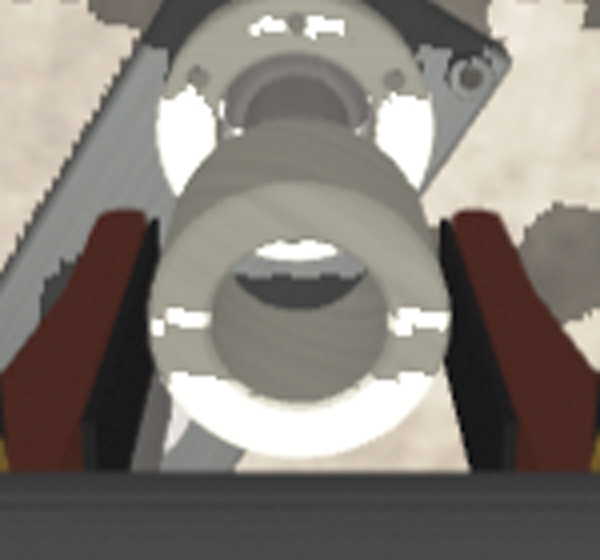

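View pics/fo.png

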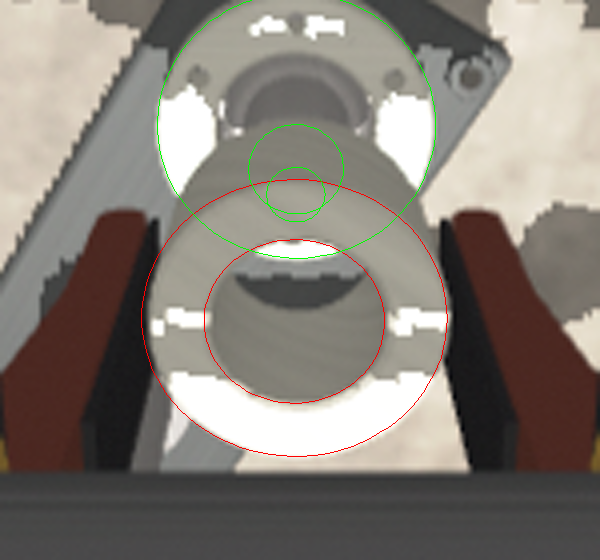

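Emit:
drive_tool([
  {"travel": [-0.0006, -0.0005, -0.015], "spin": 0},
  {"travel": [-0.0006, -0.0005, -0.03], "spin": 0},
  {"travel": [-0.0006, -0.0005, -0.03], "spin": 0},
  {"travel": [-0.0006, -0.0005, -0.03], "spin": 0},
])

```text
time: 10.72
eef_pos: [0.4283, 0.0696, 0.0948]
tcp_rot: [3.129, 0.278, -0.0]
force: [0.1, -0.8, -0.4]
width: 0.0433
```

```bash
python3 look.py g wrist; python3 - <<'E'
from ov import *
c=dict(np.load("pics/g_wrist.npz"))
from bench import manip
s=manip.observe(); T=np.array(s["eef_pos"]); B=T[:2]+.0008*np.array([.984,.177])
M=(.4289,.0705); G=(0,255,0);Rd=(0,0,255)
print(B)
overlay(c,[(*B,T[2]+.0016,.022,Rd),(*B,T[2]+.0016,.013,Rd),(*M,.034,.031,G),(*M,.074,.0055,G),(*M,.07,.008,G)],(180,170,330,310),"go",4)
E
```

```text
t 10.725 pos [0.4283 0.0696 0.0948] jaw 10.17 zax [-0. -0. -1.] F [ 0.1 -0.8 -0.4] w 0.0433
wrist tcp px [253.  248.7]
[0.42927497 0.06976799]
```

View pics/go.png

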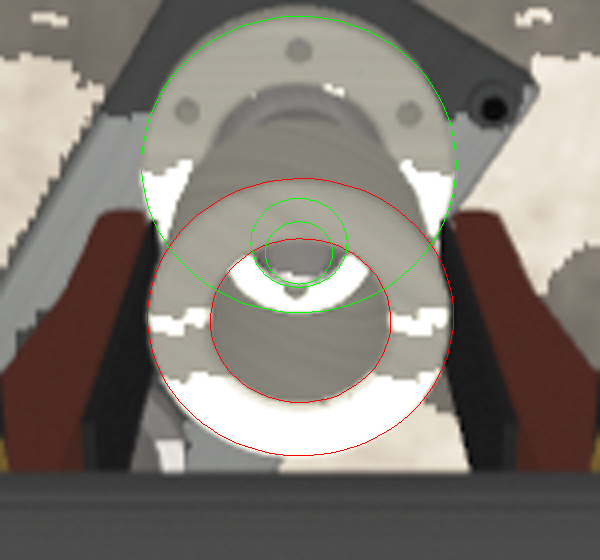

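Emit:
drive_tool([
  {"travel": [0, 0.0006, 0], "spin": 0},
  {"travel": [0, 0.0006, -0.005], "spin": 0},
  {"travel": [0, 0.0006, -0.01], "spin": 0},
  {"travel": [0, 0.0006, -0.014], "spin": 0},
  {"travel": [0, 0.0006, -0.014], "spin": 0},
])

```text
time: 11.4
eef_pos: [0.4279, 0.07, 0.0803]
tcp_rot: [3.129, 0.278, -0.001]
force: [-0.3, -0.4, -0.6]
width: 0.0438
```

Emit:
drive_tool([
  {"travel": [0, 0, -0.006], "spin": 0},
  {"travel": [0, 0, -0.012], "spin": 0},
  {"travel": [0, 0, -0.015], "spin": 0},
  {"travel": [0, 0, -0.015], "spin": 0},
  {"travel": [0, 0, -0.015], "spin": 0},
])

```text
time: 12.02
eef_pos: [0.4282, 0.0702, 0.0657]
tcp_rot: [-3.129, -0.278, -0.0]
force: [0.4, -0.3, -1.1]
width: 0.0439
```

Emit:
drive_tool([
  {"travel": [0, 0, 0], "spin": 0},
  {"travel": [0, 0, 0], "spin": 0},
  {"travel": [0, 0, 0], "spin": 0},
  {"travel": [0, 0, 0.04], "spin": 0},
  {"travel": [0, 0, 0.08], "spin": 0},
  {"travel": [0.01, 0.05, 0.08], "spin": 0},
  {"travel": [0.01, 0.06, 0.08], "spin": 0},
  {"travel": [0.01, 0.06, 0.08], "spin": 0},
  {"travel": [0.01, 0.06, 0.08], "spin": 0},
], gripper=1)

```text
time: 13.15
eef_pos: [0.4376, 0.1288, 0.1452]
tcp_rot: [3.129, 0.276, -0.002]
force: [-0.5, 0.3, -0.5]
width: 0.0878
```

```bash
python3 look.py i wrist; python3 - <<'E'
from ov import *
from ring import ring
c=dict(np.load("pics/i_wrist.npz"))
M=(.4289,.0705); G=(0,255,0);Rd=(0,0,255)
overlay(c,[(*M,.066,.022,Rd),(*M,.066,.013,Rd),(*M,.034,.031,G),(*M,.074,.0055,G),(.4605,.21,.012,.027,Rd)],(180,70,330,200+100),"io",4)
for n in "d","i":
    c=dict(np.load(f"pics/{n}_wrist.npz")); uv=proj(c,(.4605,.21,.012)); print(uv)
    for th in (125,140,160):
        try:
            for o in ring(c,uv,.012,th=th): print(th,o)
        except Exception as e: print(e)
E
```

```text
t 13.15 pos [0.4376 0.1288 0.1452] jaw 10.09 zax [-0.001 -0.001 -1.   ] F [-0.5  0.3 -0.5] w 0.0878
wrist tcp px [253.  248.7]
[295.5764777  118.50988023]
125 (array([303.93, 104.25]), array([58.7, 98.1]), array([0.4653, 0.224 , 0.012 ]))
125 (array([295.6 , 117.27]), array([20.7, 21.7]), array([0.4603, 0.2111, 0.012 ]))
140 (array([304.06, 103.87]), array([57.9, 97.9]), array([0.4653, 0.2243, 0.012 ]))
140 (array([295.74, 117.24]), array([22.2, 23.1]), array([0.4604, 0.2112, 0.012 ]))
160 (array([316.26,  83.29]), array([41.4, 52.3]), array([0.4722, 0.2439, 0.012 ]))
160 (array([306.11,  88.4 ]), array([3.1, 6. ]), array([0.4641, 0.2379, 0.012 ]))
[291.82735247 112.97107329]
125 (array([300.26, 100.03]), array([57.4, 97.2]), array([0.4659, 0.223 , 0.012 ]))
125 (array([291.8 , 111.76]), array([20.4, 21.7]), array([0.4602, 0.2111, 0.012 ]))
140 (array([300.36,  99.81]), array([56.3, 98. ]), array([0.4659, 0.2232, 0.012 ]))
140 (array([291.88, 111.82]), array([21.8, 23. ]), array([0.4603, 0.2111, 0.012 ]))
160 (array([314.39,  79.04]), array([43.3, 49.1]), array([0.4748, 0.2435, 0.012 ]))
```

View pics/io.png

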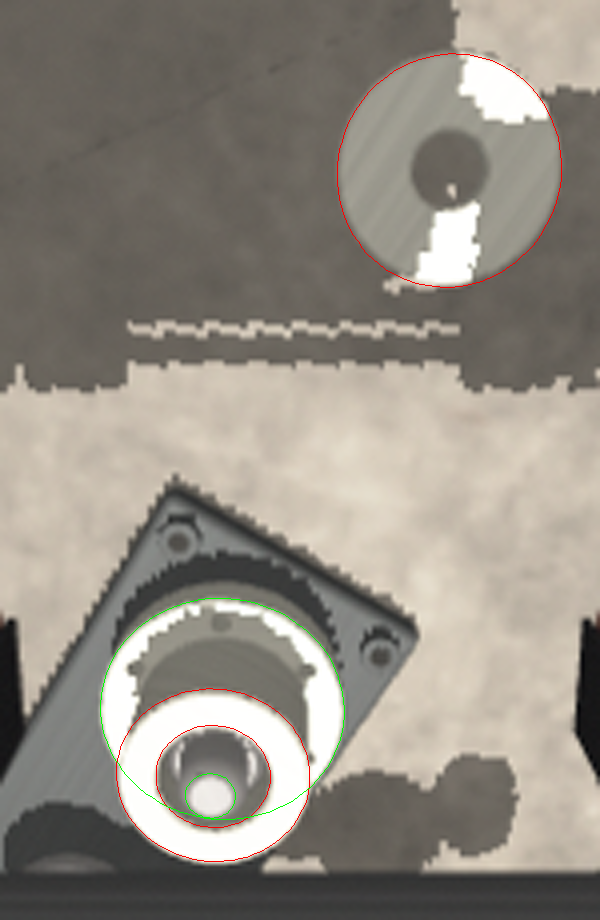

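Emit:
drive_tool([
  {"travel": [0.015, 0.055, -0.03], "spin": 0},
  {"travel": [0.0224, 0.08, -0.07], "spin": 0},
  {"travel": [0.0224, 0.08, -0.1], "spin": 0},
  {"travel": [0.0224, 0.08, -0.12], "spin": 0},
  {"travel": [0.0224, 0.08, -0.1295], "spin": 0},
  {"travel": [0.0224, 0.08, -0.1295], "spin": 0},
  {"travel": [0.0224, 0.08, -0.1295], "spin": 0},
], gripper=0.64)

```text
time: 14.08
eef_pos: [0.4611, 0.2101, 0.0169]
tcp_rot: [-3.129, -0.277, -0.002]
force: [0.8, -0.2, 0.7]
width: 0.0721
```

Emit:
drive_tool([
  {"travel": [0, 0, 0], "spin": 0},
  {"travel": [0, 0, 0], "spin": 0},
  {"travel": [0, 0, 0], "spin": 0},
  {"travel": [0, 0, 0], "spin": 0},
  {"travel": [0, 0, 0], "spin": 0},
], gripper=-1)

```text
time: 14.7
eef_pos: [0.4606, 0.2104, 0.0166]
tcp_rot: [-3.129, -0.278, -0.0]
force: [-0.5, -0.7, 7.1]
width: 0.0523
```

Emit:
drive_tool([
  {"travel": [0, 0, 0.06], "spin": 0},
  {"travel": [0, 0, 0.12], "spin": 0},
  {"travel": [-0.012, -0.05, 0.12], "spin": 0},
  {"travel": [-0.025, -0.105, 0.12], "spin": 0},
  {"travel": [-0.0324, -0.14, 0.11], "spin": 0},
  {"travel": [-0.0324, -0.14, 0.1], "spin": 0},
  {"travel": [-0.0324, -0.14, 0.1], "spin": 0},
  {"travel": [-0.0324, -0.14, 0.1], "spin": 0},
])

```text
time: 15.7
eef_pos: [0.4286, 0.0713, 0.1162]
tcp_rot: [-3.129, -0.281, -0.0]
force: [0.4, -1.0, -0.5]
width: 0.0523
```

```bash
python3 look.py j wrist; python3 - <<'E'
from ov import *
c=dict(np.load("pics/j_wrist.npz"))
from bench import manip
s=manip.observe(); T=np.array(s["eef_pos"]); B=T[:2]+.0008*np.array([.984,.177])
M=(.4289,.0705); G=(0,255,0);Rd=(0,0,255)
print(B)
crop(c,(180,170,330,310),"jz",4)
overlay(c,[(*B,T[2]-.0046,.027,Rd),(*B,T[2]-.0046,.009,Rd),(*M,.034,.031,G),(*M,.074,.0055,G),(*M,.066,.022,G)],(180,170,330,310),"jo",4)
E
```

```text
t 15.7 pos [0.4286 0.0713 0.1162] jaw 10.27 zax [ 0.  0. -1.] F [ 0.4 -1.  -0.5] w 0.0523
wrist tcp px [253.  248.7]
[0.42949412 0.07141298]
```

View pics/jz.png

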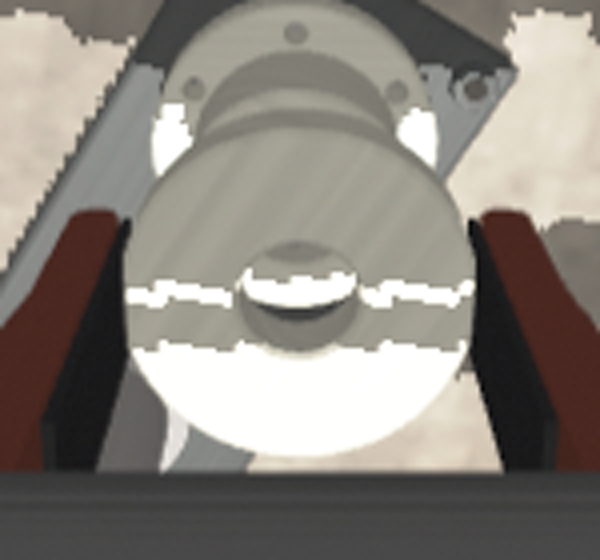

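View pics/jo.png

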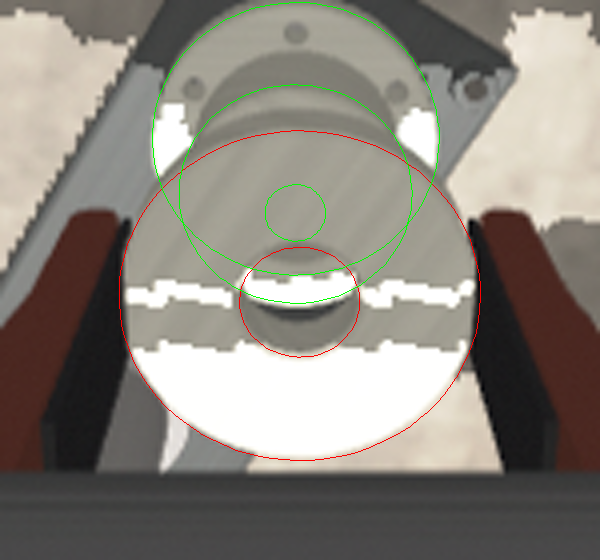

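```bash
python3 look.py k wrist scene top; python3 - <<'E'
from ov import *
c=dict(np.load("pics/k_scene.npz"))
B=(.4292,.0712); M=(.4289,.0705); G=(0,255,0);Rd=(0,0,255)
crop(c,(220,140,320,240),"kz",7)
overlay(c,[(*B,.1116,.027,Rd),(*B,.0996,.027,Rd),(*M,.034,.031,G),(*M,.066,.022,G)],(220,140,320,240),"ko",7)
c=dict(np.load("pics/k_wrist.npz"))
crop(c,(195,190,315,300),"kw",6)
E
```

```text
t 15.75 pos [0.4287 0.0713 0.1163] jaw 10.27 zax [ 0.001  0.    -1.   ] F [-0.2 -0.  -1.2] w 0.0524
wrist tcp px [253.  248.7]
scene tcp px [257.7 190.8]
top tcp px [242.8 172.9]
```

View pics/kz.png

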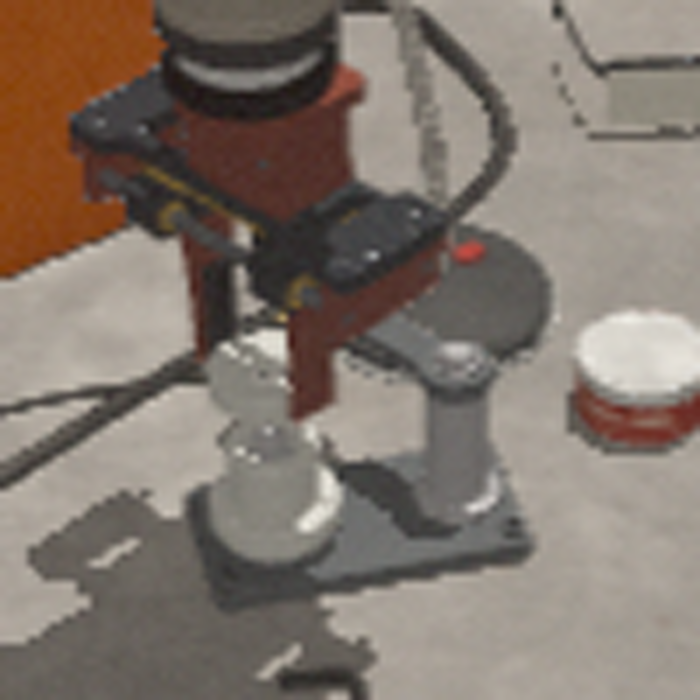

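View pics/ko.png

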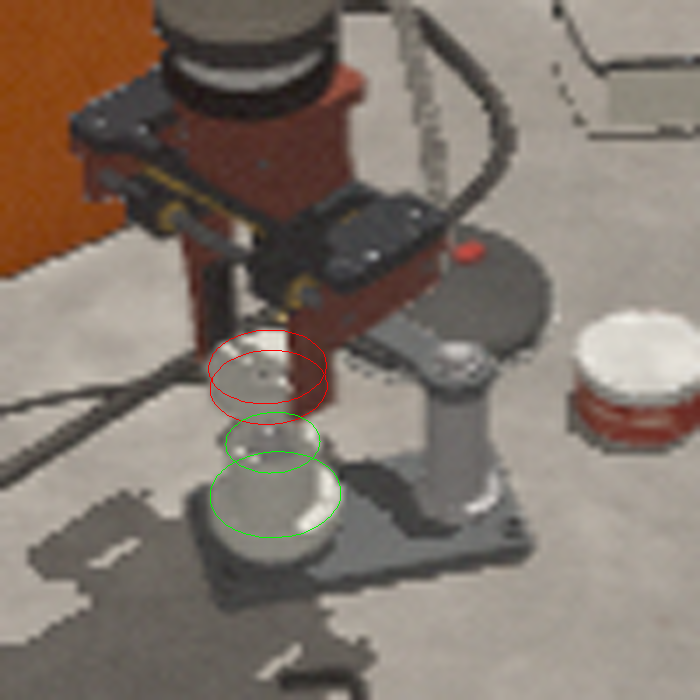

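View pics/kw.png

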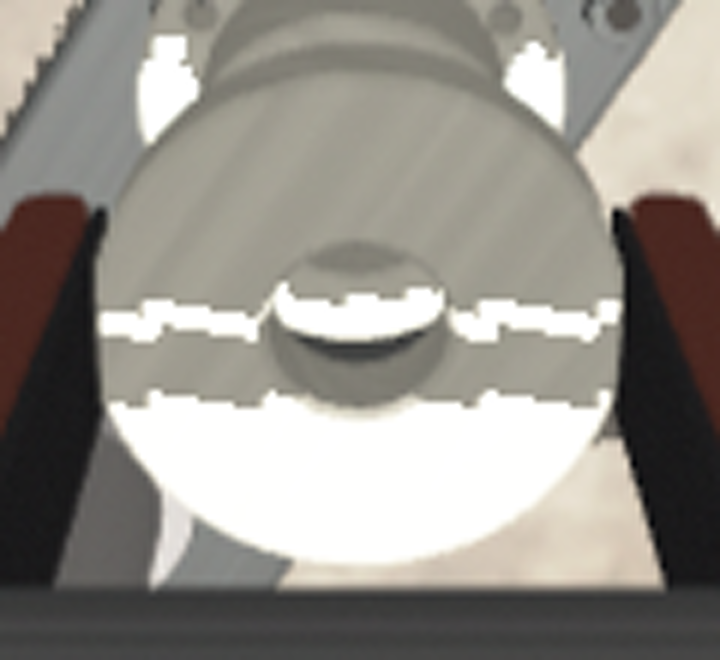

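Emit:
drive_tool([
  {"travel": [-0.0005, -0.0011, -0.012], "spin": 0},
  {"travel": [-0.0005, -0.0011, -0.0235], "spin": 0},
  {"travel": [-0.0005, -0.0011, -0.0235], "spin": 0},
  {"travel": [-0.0005, -0.0011, -0.0235], "spin": 0},
  {"travel": [-0.0005, -0.0011, -0.0235], "spin": 0},
])

```text
time: 16.52
eef_pos: [0.4279, 0.0691, 0.0928]
tcp_rot: [-3.129, -0.278, -0.001]
force: [-0.3, -0.6, -1.4]
width: 0.0521
```

```bash
python3 look.py l wrist; python3 - <<'E'
from ov import *
c=dict(np.load("pics/l_wrist.npz"))
from bench import manip
s=manip.observe(); T=np.array(s["eef_pos"]); B=T[:2]+.0008*np.array([.984,.177])+.0004*np.array([-.177,.984])
M=(.4289,.0705); G=(0,255,0);Rd=(0,0,255)
print(B)
crop(c,(195,160,315,300),"lz",4)
overlay(c,[(*B,T[2]-.0046,.027,Rd),(*B,T[2]-.0046,.009,Rd),(*M,.034,.031,G),(*M,.074,.0055,G),(*M,.066,.022,G)],(180,160,330,310),"lo",4)
E
```

```text
t 16.525 pos [0.4279 0.0691 0.0928] jaw 10.16 zax [ 0.  0. -1.] F [-0.3 -0.6 -1.4] w 0.0521
wrist tcp px [253.  248.7]
[0.42859781 0.06965522]
```

View pics/lz.png

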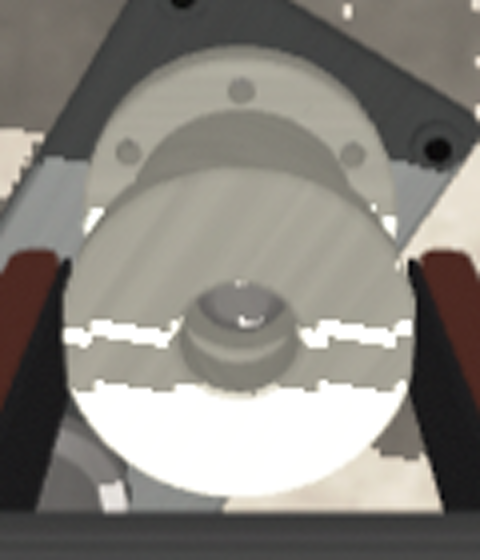

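View pics/lo.png

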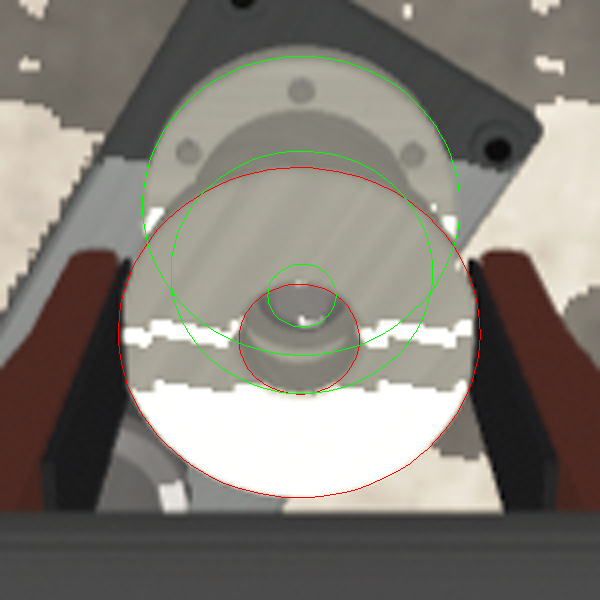

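```bash
python3 - <<'E'
from ov import *
c=dict(np.load("pics/l_wrist.npz"))
B=np.array([.4286,.0697]); G=(0,255,0);Rd=(0,0,255)
for k,dy in enumerate((0,.0012)):
    M=(.4289,.0705+dy)
    overlay(c,[(*B,.0882,.009,Rd),(*B,.0762,.009,Rd),(*M,.074,.0045,G),(*M,.0702,.008,G)],(230,215,285,265),f"lo{k}",12)
E
python3 -c "
import cv2,numpy as np
cv2.imwrite('pics/loo.png',cv2.resize(np.vstack([cv2.imread('pics/lo0.png'),cv2.imread('pics/lo1.png')]),(330,600)))"
```

```text
(no output)
```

View pics/lo0.png

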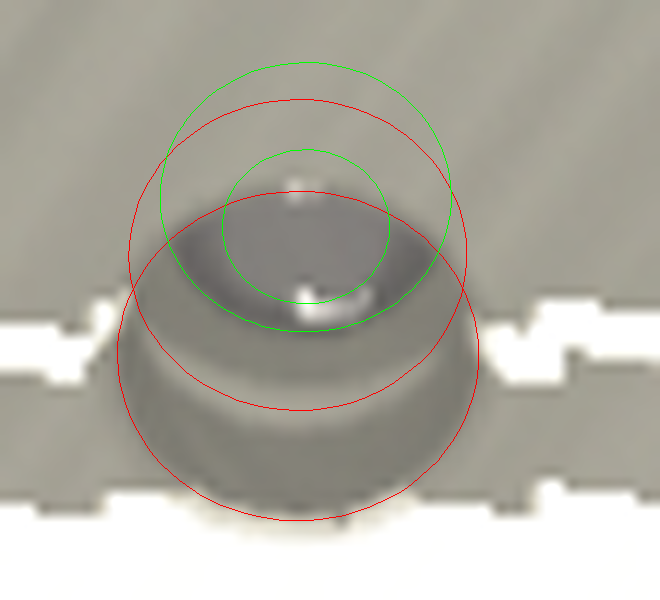

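View pics/lo1.png

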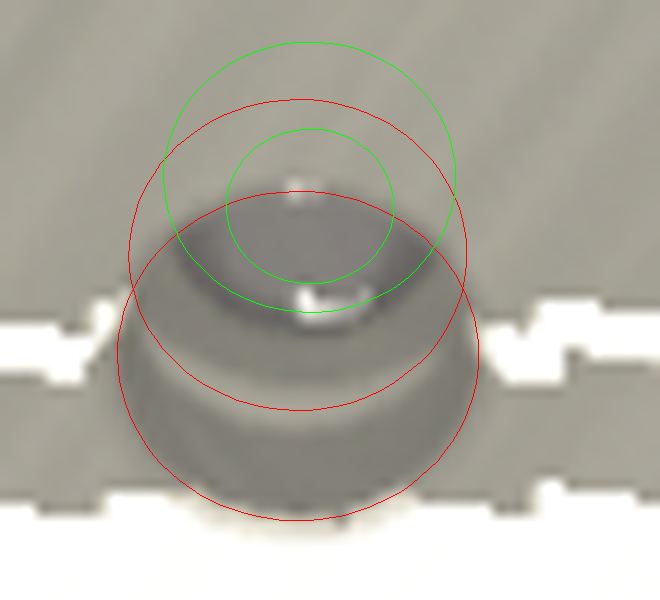

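Emit:
drive_tool([
  {"travel": [0.0003, 0.001, 0], "spin": 0},
  {"travel": [0.0003, 0.001, -0.002], "spin": 0},
  {"travel": [0.0003, 0.001, -0.004], "spin": 0},
  {"travel": [0.0003, 0.001, -0.006], "spin": 0},
  {"travel": [0.0003, 0.001, -0.006], "spin": 0},
])

```text
time: 17.2
eef_pos: [0.4278, 0.07, 0.0865]
tcp_rot: [3.129, 0.278, -0.001]
force: [-0.2, -0.3, -1.3]
width: 0.0523
```

Emit:
drive_tool([
  {"travel": [0, 0, -0.0015], "spin": 0},
  {"travel": [0, 0, -0.003], "spin": 0},
  {"travel": [0, 0, -0.0035], "spin": 0},
  {"travel": [0, 0, -0.0035], "spin": 0},
])

```text
time: 17.7
eef_pos: [0.428, 0.07, 0.0831]
tcp_rot: [3.129, 0.278, -0.0]
force: [0.6, -0.1, -0.3]
width: 0.0521
```

Emit:
drive_tool([
  {"travel": [0, 0, 0], "spin": 0},
  {"travel": [0, 0, 0], "spin": 0},
  {"travel": [0, 0, 0], "spin": 0},
  {"travel": [0, 0, 0], "spin": 0},
  {"travel": [0, 0, 0.05], "spin": 0},
  {"travel": [0, 0.03, 0.1], "spin": 0},
  {"travel": [0, 0.06, 0.13], "spin": 0},
  {"travel": [0, 0.06, 0.13], "spin": 0},
  {"travel": [0, 0.06, 0.13], "spin": 0},
], gripper=1)

```text
time: 18.82
eef_pos: [0.4273, 0.1292, 0.2124]
tcp_rot: [3.129, 0.278, -0.002]
force: [0.0, -0.9, -0.1]
width: 0.0879
```

```bash
python3 look.py m wrist scene top; python3 - <<'E'
from ov import *
c=dict(np.load("pics/m_wrist.npz"))
M=(.4289,.0705); G=(0,255,0);Rd=(0,0,255)
overlay(c,[(*M,.078,.027,Rd),(*M,.078,.009,Rd),(*M,.034,.031,G)],(180,170,360,310),"mo",4)
c=dict(np.load("pics/m_scene.npz"))
overlay(c,[(*M,.078,.027,Rd),(*M,.066,.027,Rd),(*M,.034,.031,G)],(220,60,320,240),"mo2",4)
c=dict(np.load("pics/top0.npz")); crop(c,(240,80,420,200),"mt",4)
E
```

```text
t 18.825 pos [0.4273 0.1292 0.2124] jaw 10.16 zax [-0.001 -0.001 -1.   ] F [ 0.  -0.9 -0.1] w 0.0879
wrist tcp px [253.  248.7]
scene tcp px [240.8 173.3]
top tcp px [219.3 168.1]
```

View pics/mo.png

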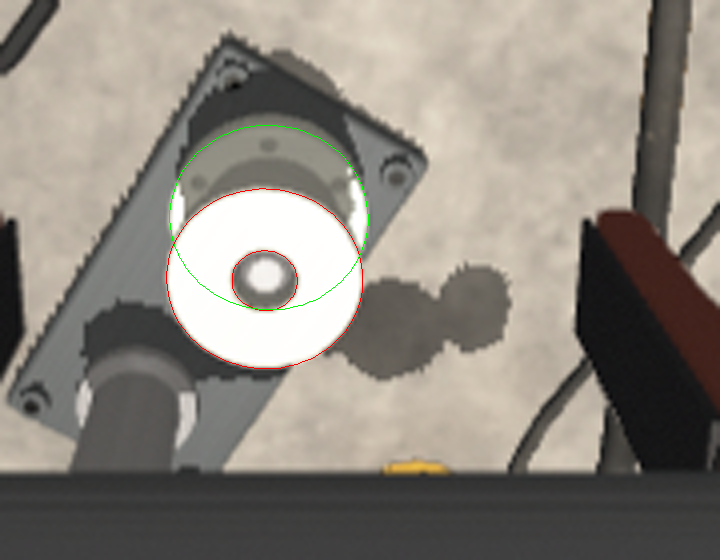

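View pics/mo2.png

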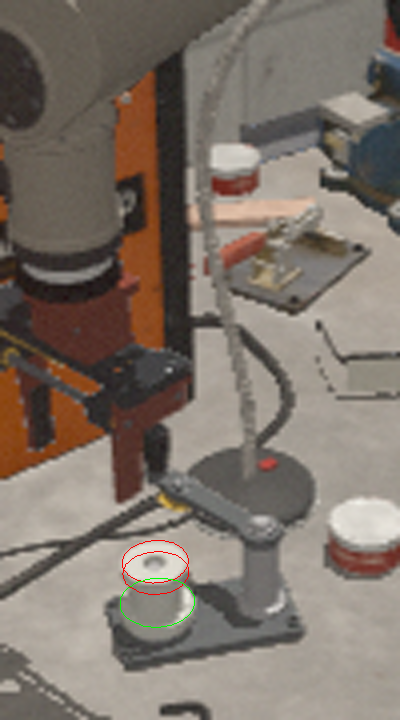

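View pics/mt.png

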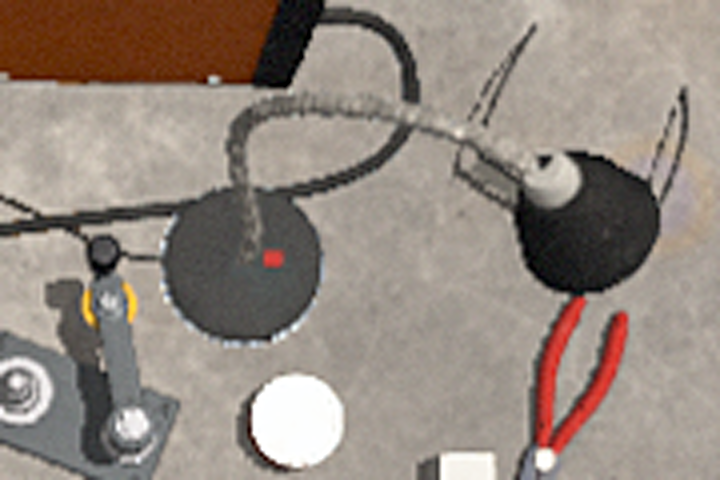

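View pics/m_scene.png

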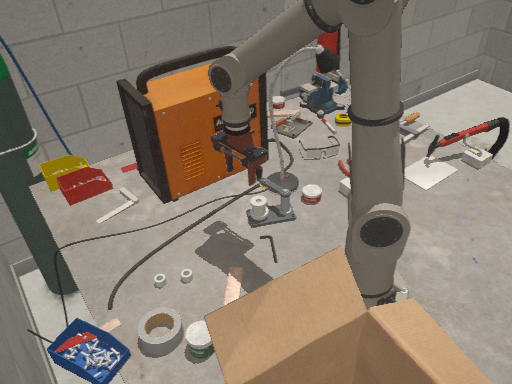

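```bash
python3 - <<'E'
from h import *
t=dict(np.load("pics/top0.npz")); s=dict(np.load("pics/m_scene.npz"))
g=lambda x,y:(240+x/4-.375,80+y/4-.375)
print("base",unproj(t,g(252,255),.02).round(3), unproj(s,(282.5,177.5),.02).round(3))
# pole: points along top-view pole; for each find z where scene projection lies on pole polyline
for p in [(250,235),(245,200),(240,165),(235,140),(245,110),(290,100)]:
    print(p,[ (z,unproj(t,g(*p),z)[:2].round(3).tolist(),proj(s,unproj(t,g(*p),z)).round(0).tolist()) for z in (.05,.1,.15,.2,.25,.3,.35)])
print("welder front", unproj(t,(170,100),0).round(3),unproj(t,(310,100),0).round(3))
W=dict(np.load("pics/m_wrist.npz"))
E
```

```text
base [ 0.535 -0.107  0.02 ] [ 0.541 -0.11   0.02 ]
(250, 235) [(0.05, [0.544, -0.102], [280.0, 171.0]), (0.1, [0.533, -0.097], [281.0, 162.0]), (0.15, [0.522, -0.092], [282.0, 152.0]), (0.2, [0.511, -0.087], [282.0, 141.0]), (0.25, [0.5, -0.081], [283.0, 130.0]), (0.3, [0.489, -0.076], [283.0, 119.0]), (0.35, [0.478, -0.071], [284.0, 106.0])]
(245, 200) [(0.05, [0.57, -0.099], [275.0, 168.0]), (0.1, [0.558, -0.094], [276.0, 159.0]), (0.15, [0.546, -0.088], [277.0, 149.0]), (0.2, [0.534, -0.083], [277.0, 139.0]), (0.25, [0.522, -0.078], [278.0, 128.0]), (0.3, [0.51, -0.073], [279.0, 116.0]), (0.35, [0.498, -0.068], [279.0, 104.0])]
(240, 165) [(0.05, [0.597, -0.095], [270.0, 165.0]), (0.1, [0.584, -0.09], [271.0, 156.0]), (0.15, [0.571, -0.085], [272.0, 146.0]), (0.2, [0.558, -0.08], [272.0, 136.0]), (0.25, [0.545, -0.075], [273.0, 125.0]), (0.3, [0.532, -0.07], [274.0, 114.0]), (0.35, [0.519, -0.065], [275.0, 102.0])]
(235, 140) [(0.05, [0.616, -0.091], [266.0, 163.0]), (0.1, [0.602, -0.086], [267.0, 154.0]), (0.15, [0.588, -0.082], [268.0, 144.0]), (0.2, [0.575, -0.077], [269.0, 134.0]), (0.25, [0.561, -0.072], [270.0, 124.0]), (0.3, [0.547, -0.067], [270.0, 112.0]), (0.35, [0.533, -0.062], [271.0, 100.0])]
(245, 110) [(0.05, [0.639, -0.099], [265.0, 160.0]), (0.1, [0.625, -0.093], [265.0, 151.0]), (0.15, [0.61, -0.088], [266.0, 141.0]), (0.2, [0.595, -0.083], [267.0, 131.0]), (0.25, [0.58, -0.078], [268.0, 121.0]), (0.3, [0.566, -0.073], [269.0, 110.0]), (0.35, [0.551, -0.068], [270.0, 98.0])]
(290, 100) [(0.05, [0.647, -0.132], [271.0, 156.0]), (0.1, [0.632, -0.126], [271.0, 147.0]), (0.15, [0.617, -0.12], [272.0, 137.0]), (0.2, [0.602, -0.113], [273.0, 128.0]), (0.25, [0.587, -0.107], [273.0, 117.0]), (0.3, [0.572, -0.1], [274.0, 106.0]), (0.35, [0.557, -0.094], [275.0, 95.0])]
welder front [0.673 0.306 0.   ] [ 0.677 -0.132  0.   ]
```

```bash
python3 - <<'E'
import numpy as np
from scipy.optimize import fsolve
M=np.array([.4289,.0705]);K=np.array([.5148,.0084])
P=fsolve(lambda p:[np.hypot(*(p-M))-.09,np.hypot(*(p-K))-.12],[.394,-.012]); print("P",P.round(4))
aM=np.arctan2(*(M-P)[::-1]);aK=np.arctan2(*(K-P)[::-1]); print("angles",np.degrees([aM,aK]),"open",aM-aK)
E
```

```text
P [ 0.3968 -0.0136]
angles [69.12662653 10.5607303 ] open 1.0221677186567628
```

Emit:
drive_tool([
  {"travel": [0.03, -0.04, 0], "spin": 10},
  {"travel": [0.06, -0.08, 0], "spin": 20},
  {"travel": [0.087, -0.11, 0], "spin": 30},
  {"travel": [0.087, -0.11, -0.01], "spin": 35},
  {"travel": [0.087, -0.11, -0.01], "spin": 35},
  {"travel": [0.087, -0.11, -0.01], "spin": 35},
  {"travel": [0.087, -0.11, -0.01], "spin": 35},
], gripper=0.14)

```text
time: 19.85
eef_pos: [0.5148, 0.0206, 0.2033]
tcp_rot: [-2.901, -1.206, -0.0]
force: [-0.3, 0.5, 0.1]
width: 0.05
```

```bash
python3 look.py n wrist scene; python3 - <<'E'
from ov import *
c=dict(np.load("pics/n_wrist.npz"))
K=(.5148,.0084); P=(.3968,-.0136); G=(0,255,0);Rd=(0,0,255)
overlay(c,[(*K,.135,.0115,Rd),(*K,.095,.0115,Rd),(*P,.093,.015,G),(.4289,.0705,.078,.027,G)],(150,130,350,300),"no",4)
E
```

```text
t 19.85 pos [0.5148 0.0206 0.2033] jaw 45.15 zax [-0.  0. -1.] F [-0.3  0.5  0.1] w 0.05
wrist tcp px [253.4 248.1]
scene tcp px [254.8 150.8]
```

View pics/no.png

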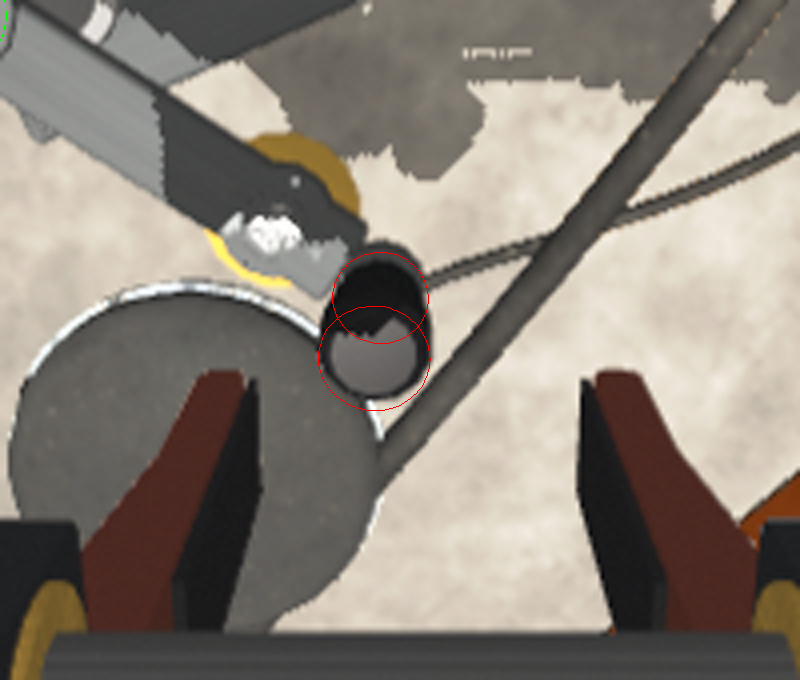

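View pics/n_scene.png

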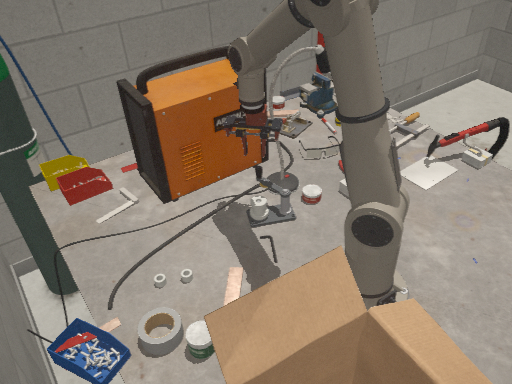

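Emit:
drive_tool([
  {"travel": [-0.001, -0.011, -0.01], "spin": 0},
  {"travel": [-0.001, -0.011, -0.01], "spin": 0},
  {"travel": [-0.001, -0.011, -0.04], "spin": 0},
  {"travel": [-0.001, -0.011, -0.07], "spin": 0},
  {"travel": [-0.001, -0.011, -0.088], "spin": 0},
  {"travel": [-0.001, -0.011, -0.088], "spin": 0},
  {"travel": [-0.001, -0.011, -0.088], "spin": 0},
])

```text
time: 20.82
eef_pos: [0.5144, 0.0089, 0.1158]
tcp_rot: [2.901, 1.206, 0.001]
force: [0.9, 0.3, 0.3]
width: 0.05
```

Emit:
drive_tool([
  {"travel": [0, 0, 0], "spin": 0},
  {"travel": [0, 0, 0], "spin": 0},
  {"travel": [0, 0, 0], "spin": 0},
], gripper=-0.3)

```text
time: 21.2
eef_pos: [0.5142, 0.0092, 0.1155]
tcp_rot: [-2.901, -1.207, -0.001]
force: [-1.4, 0.4, -0.2]
width: 0.0313
```

```bash
python3 look.py o wrist scene; python3 - <<'E'
from h import *
c=dict(np.load("pics/o_wrist.npz")); crop(c,(130,100,380,310),"oz",3)
E
```

```text
t 21.2 pos [0.5142 0.0092 0.1155] jaw 45.17 zax [ 0.001  0.    -1.   ] F [-1.4  0.4 -0.2] w 0.0313
wrist tcp px [253.4 248.1]
scene tcp px [258.8 171.5]
```

View pics/oz.png

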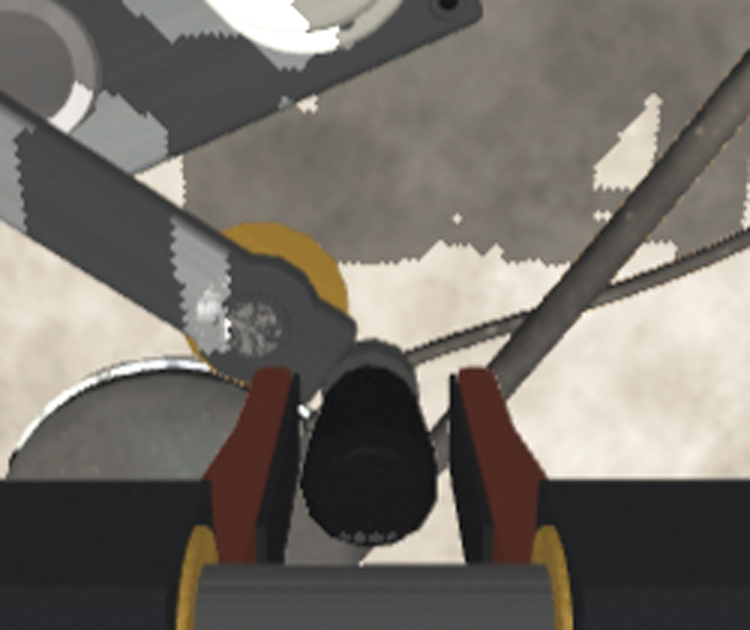

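Emit:
drive_tool([
  {"travel": [0, 0, 0], "spin": 0},
  {"travel": [0, 0, 0], "spin": 0},
  {"travel": [0, 0, 0], "spin": 0},
  {"travel": [0, 0, 0], "spin": 0},
], gripper=-1)

```text
time: 21.8
eef_pos: [0.5135, 0.009, 0.1151]
tcp_rot: [-2.9, -1.206, 0.001]
force: [-3.8, -0.6, 4.7]
width: 0.0239
```

```bash
python3 -c "
import numpy as np
for d in range(0,66,4):
    t=np.radians(11.2+d);a=np.radians(11.2);print(d,np.round(.1194*np.array([np.cos(t)-np.cos(a),np.sin(t)-np.sin(a)]),4))"
```

```text
0 [0. 0.]
4 [-0.0019  0.0081]
8 [-0.0044  0.0161]
12 [-0.0074  0.0238]
16 [-0.0109  0.0314]
20 [-0.015   0.0387]
24 [-0.0196  0.0456]
28 [-0.0246  0.0523]
32 [-0.0301  0.0585]
36 [-0.036   0.0644]
40 [-0.0423  0.0699]
44 [-0.049   0.0749]
48 [-0.056   0.0794]
52 [-0.0633  0.0834]
56 [-0.0709  0.0869]
60 [-0.0786  0.0898]
64 [-0.0866  0.0922]
```

Emit:
drive_tool([
  {"travel": [-0.0019, 0.0081, 0], "spin": 4},
  {"travel": [-0.0044, 0.0161, 0], "spin": 8},
  {"travel": [-0.0074, 0.0238, 0], "spin": 12},
  {"travel": [-0.0109, 0.0314, 0], "spin": 16},
  {"travel": [-0.015, 0.0387, 0], "spin": 20},
  {"travel": [-0.015, 0.0387, 0], "spin": 20},
])

```text
time: 22.55
eef_pos: [0.4986, 0.0481, 0.1151]
tcp_rot: [-2.646, -1.692, 0.001]
force: [-3.3, 0.6, 3.6]
width: 0.0237
```

Emit:
drive_tool([
  {"travel": [-0.0046, 0.0069, 0], "spin": 4},
  {"travel": [-0.0096, 0.0136, 0], "spin": 8},
  {"travel": [-0.0151, 0.0198, 0], "spin": 12},
  {"travel": [-0.021, 0.0257, 0], "spin": 16},
  {"travel": [-0.0273, 0.0312, 0], "spin": 20},
  {"travel": [-0.0273, 0.0312, 0], "spin": 20},
])

```text
time: 23.3
eef_pos: [0.4719, 0.0791, 0.1152]
tcp_rot: [-2.315, -2.124, -0.001]
force: [-0.9, 1.1, 0.6]
width: 0.0237
```

```bash
python3 look.py p scene top; python3 - <<'E'
from h import *
c=dict(np.load("pics/p_scene.npz")); crop(c,(200,120,340,240),"pz",5)
E
```

```text
t 23.3 pos [0.4719 0.0791 0.1152] jaw 85.07 zax [ 0.  0. -1.] F [-0.9  1.1  0.6] w 0.0237
scene tcp px [248.3 185.3]
top tcp px [240.2 157.7]
```

View pics/pz.png

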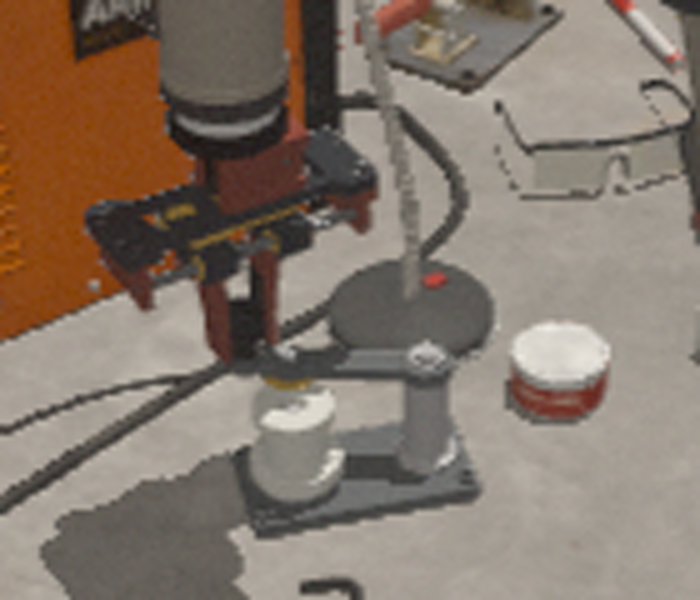

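Emit:
drive_tool([
  {"travel": [-0.0033, 0.0025, 0], "spin": 2},
  {"travel": [-0.0067, 0.005, 0], "spin": 4},
  {"travel": [-0.0102, 0.0073, 0], "spin": 6},
  {"travel": [-0.0137, 0.0095, 0], "spin": 8},
  {"travel": [-0.0173, 0.0115, 0], "spin": 10},
  {"travel": [-0.021, 0.0135, 0], "spin": 12},
  {"travel": [-0.0248, 0.0153, 0], "spin": 14},
  {"travel": [-0.0267, 0.0162, 0], "spin": 15},
  {"travel": [-0.0267, 0.0162, 0], "spin": 15},
])

```text
time: 24.52
eef_pos: [0.4448, 0.0959, 0.1152]
tcp_rot: [-2.014, -2.411, -0.001]
force: [2.7, 4.7, -4.6]
width: 0.0238
```

Emit:
drive_tool([
  {"travel": [-0.002, 0.0008, 0], "spin": 1},
  {"travel": [-0.0039, 0.0016, 0], "spin": 2},
  {"travel": [-0.0058, 0.0024, 0], "spin": 3},
  {"travel": [-0.0058, 0.0024, 0], "spin": 3},
])

```text
time: 25.02
eef_pos: [0.4394, 0.0982, 0.1152]
tcp_rot: [1.95, 2.462, 0.002]
force: [3.7, 4.0, -7.3]
width: 0.0237
```

```bash
python3 look.py q scene top wrist; python3 - <<'E'
from h import *
c=dict(np.load("pics/q_scene.npz")); crop(c,(200,120,340,240),"qz",5)
E
```

```text
t 25.025 pos [0.4394 0.0982 0.1152] jaw 103.24 zax [ 0.001  0.001 -1.   ] F [ 3.7  4.  -7.3] w 0.0237
scene tcp px [248.9 192.5]
top tcp px [233.3 169.1]
wrist tcp px [254.7 247.8]
```

View pics/qz.png

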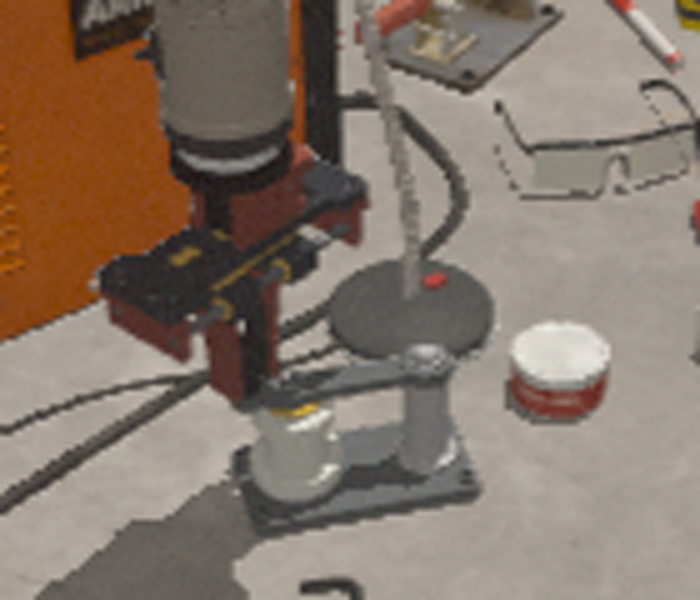

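View pics/q_wrist.png

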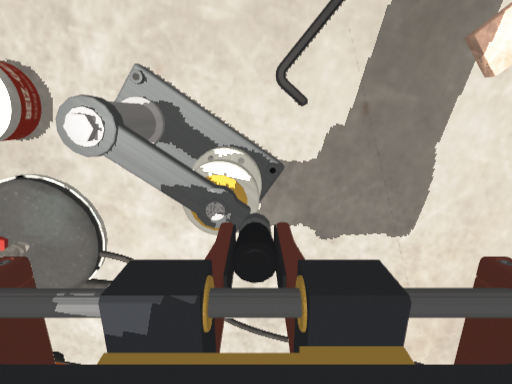

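Emit:
drive_tool([
  {"travel": [-0.0019, 0.0007, 0], "spin": 1},
  {"travel": [-0.0039, 0.0014, 0], "spin": 2},
  {"travel": [-0.0039, 0.0014, 0], "spin": 2},
])

```text
time: 25.55
eef_pos: [0.4389, 0.0981, 0.1154]
tcp_rot: [1.906, 2.49, 0.007]
force: [15.5, -2.2, -18.8]
width: 0.0237
```

Emit:
drive_tool([
  {"travel": [0, 0, 0], "spin": 0},
  {"travel": [0.002, -0.001, 0], "spin": 0},
  {"travel": [0.002, -0.001, 0], "spin": 0},
  {"travel": [0.002, -0.001, 0], "spin": 0},
], gripper=0.14)

```text
time: 26.05
eef_pos: [0.4369, 0.0979, 0.1151]
tcp_rot: [-1.908, -2.495, 0.001]
force: [-0.4, 0.4, -0.3]
width: 0.05
```

Emit:
drive_tool([
  {"travel": [0, 0, 0.03], "spin": 0},
  {"travel": [0, 0, 0.07], "spin": 0},
  {"travel": [0, 0.03, 0.12], "spin": 0},
  {"travel": [0, 0.08, 0.14], "spin": 0},
  {"travel": [0, 0.08, 0.14], "spin": 0},
  {"travel": [0, 0.08, 0.14], "spin": 0},
])

```text
time: 26.8
eef_pos: [0.4368, 0.1774, 0.2546]
tcp_rot: [-1.908, -2.495, 0.002]
force: [0.4, 0.1, -0.0]
width: 0.05
```

```bash
python3 look.py r wrist scene top; python3 - <<'E'
from ov import *
G=(0,255,0);Rd=(0,0,255);M=(.4289,.0705);P=np.array((.3968,-.0136))
C=[(*M,.078,.027,Rd),(*M,.066,.027,Rd),(*M,.034,.031,G),(*(P+.12/.09*(np.array(M)-P)),.135,.0115,(255,0,255))]
overlay(dict(np.load("pics/r_scene.npz")),C,(200,140,340,240),"rz",5)
overlay(dict(np.load("pics/r_wrist.npz")),C,(130,100,380,310),"rw",3)
E
```

```text
t 26.8 pos [0.4368 0.1774 0.2546] jaw 105.19 zax [-0.001 -0.001 -1.   ] F [ 0.4  0.1 -0. ] w 0.05
wrist tcp px [254.7 247.7]
scene tcp px [224.3 166. ]
top tcp px [198.8 161.6]
```

View pics/rz.png

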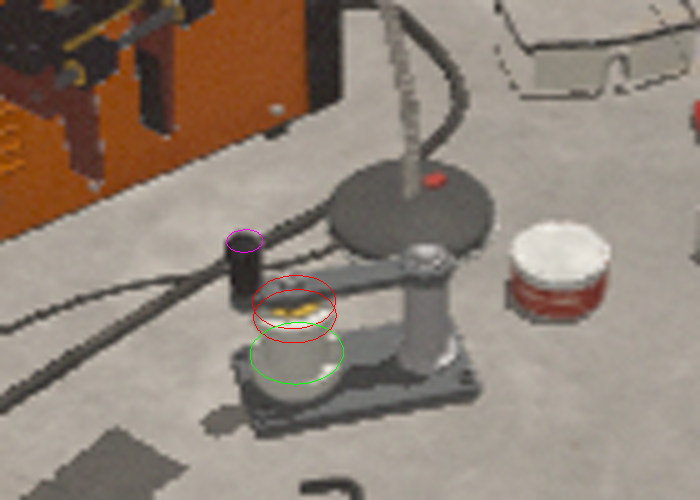

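View pics/rw.png

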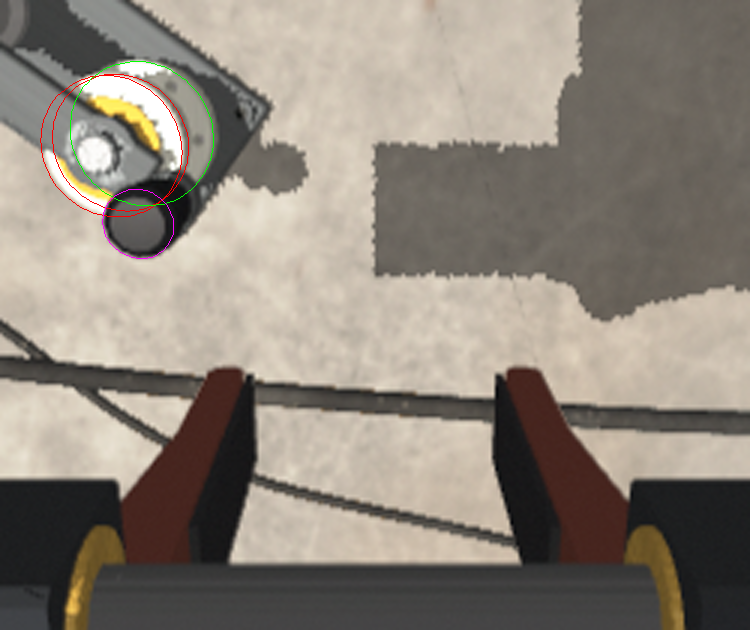

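View pics/r_top.png

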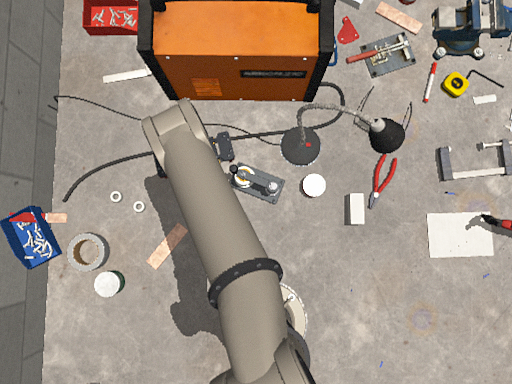

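Pictures after release: the knob sits on its predicted closed position, at about (140,222) in the wrist crop. The stack outlines match the seated model, and the brass foot lies on the collar. The tin (314,185), the offcut (356,208) and the pliers (383,180) in the top view haven't moved.

```bash
python3 -c "
from bench import manip
print(manip.sign_off())"
```

```text
the job is handed in; nothing more can be done
None
```

I slid the flange, barrel and collar onto the mandrel in that order. I then swung the hold-down arm by its knob to its stop, let go, backed clear and handed the job in at about 27 s.

**Stack:** after each placement, the wrist picture matched the part drawn at its seated height and centre to within about 1 mm. No part met noticeable force on the way down.

**Hold-down arm:** at the stop, the push-back rose to about 15 N sideways with no further movement. After release, the knob stayed within about 2 mm of its computed closed position, roughly 0.02 rad, and the foot lay on the collar. I could not read the foot's force directly; I infer it from the closed arm and the seated stack.

**Robot and bystanders:** the wrist force read about zero after backing off. The tin, offcut and pliers showed no movement in the last top view.

**Disagreements:**
- The gripper read 52.3 mm on the 54 mm collar. The wrist picture showed the pads overlapping its edges slightly, and its size on the table had fitted 54 mm.
- Two close-up pictures put the flange's far edge about 1.5 mm off the model. The other views agreed with the model.
- The pole position worked out from the stated lengths differed by about 3 mm from the one measured directly. The swing showed no sign of this in the forces.

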